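Meter glass blanks from a tilting bin and stack a batch to the mark

ROBOT

A 7-joint arm with a two-finger parallel gripper is mounted at the origin on the work surface. World frame = base frame: x ahead of the robot, y to its left, z up, the work surface at z = 0. Lengths are in m, angles in degrees, forces in N, time in s.
With the tool pointing down it reaches from about 0.425 to 0.975 m from the base axis. Payload 16.7 kg.
Tool frame: the origin (TCP) lies at the very end of the fingers, on their centre line; the grasp point (between the pads) lies 19 mm behind it; z points along the fingers, y is the direction in which the jaws open and shut (so a half turn about z gives the same grasp; the last joint's range is limited). The gripper opens to 85 mm and grips with 20 to 120 N. Pads are 22 mm wide; open, the fingers measure 114 mm over their backs; the gripper's body (76 mm by 85 mm) begins 54 mm behind the grasp point. The pads swing forward as they close: fully open they stand 13 mm farther back than shut.
Start: joints at [66.893, 24.414, 4.234, 92.017, -1.954, 63.644, -3.845], TCP at [0.169, -0.653, 0.197] pointing down, gripper open.
Joint ranges: [-163.25, 163.25], [-28.42, 122.38], [-70.27, 78.77], [12.13, 141.07], [-58.53, 238.53], [9.26, 117.41], [-156.51, 156.51]. Speed limits (degrees/s): [108.29, 108.29, 136.94, 136.94, 172.46, 172.46, 172.46].

INTERFACE

Orientations are given as a 3x3 rotation matrix whose columns are the frame's x, y, z axes.
In Python, from workcell import r gives the robot as it stands.
- The arm moves only by the tool servo_tool, never from a script. Its argument "deltas" is a list of rows, each a list of 3 entries, a list of its own where there are three numbers: the turn, a rotation vector about the tool's x, y, z each as a share of 180 degrees, from -1 to 1, then the shift along the tool's x, y, z each as a share of 20 cm, from -1 to 1, then the closure in counts, from 0 (fully open) to 255 (shut). A call has 1 to 12 rows; each row is the pose to reach, as a shift and turn from the pose commanded when the call began, along the tool's axes at that moment, turning the shorter way round; what a row does not reach only later rows make up. A row lasts 1/10 s, in which the tool goes at most 50 mm and 8.59 degrees, less where a joint would pass 70% of its speed; a pose out of reach is approached as far as the arm can. A call with a number of a shift or a turn outside -1 to 1 is refused whole. A call with a gripper value outside its range is refused whole. The fingers move at their own pace and stop on an object; "squeeze" is the grip in N (left out, the last holds). Time passes only in rows, so rows that repeat a pose let the fingers close. It gives the time, the measured TCP pose, the force and the opening at its end, in the units of the state.
- r.get_obs(): the state, without advancing time (a new reading comes with each control period).
- r.get_image(name): name is "scene" or "side" or "wrist"; returns (picture, depth): 420x560x3 uint8, red, green, blue; 420x560 float32, m along the optical axis (not along the pixel's ray), 0 where there is no reading.
- r.get_calibration(name): a dict with "vertical_fov" (degrees; the focal length in pixels is half the picture's height over the tangent of half this angle, whatever the lens; pixels are square), "cx", "cy" (the principal point, pixels), "k1" (the pictures are not rectified: a ray, as slopes to the right and down, at radius r is drawn at 1 + k1 r^2 times it, then the intrinsics apply), "R" (3x3) and "t" (3): a world point X has camera coordinates R X + t; the wrist camera has in their place "tool_from_camera" (4x4, takes a point from camera to tool coordinates, whose origin is the TCP and whose axes are the flange's). Camera axes: x right, y down, z forward; pixel columns grow to the right and rows downward; lengths in m; the calibration is good to about 2 mm. A picture is of the moment at which its call begins: read the wrist's pose just before it. get_calibration takes no time and is no camera call.
- r.hand_in(): hands the job in, once; it reports no verdict.
Trained networks look in the newest picture that a camera, given by its name, has taken for a name from the list of things; names that differ only in an ending like _2 or _b are one class to them, and where a whole thing is asked for, a point or a joint stands for the part that bears it (a point fixed in the world has none). Each returns a list of dicts, best first, with "p" (0 to 1); they miss things now and then, are a little off and sometimes report something else, mostly with a low value. They report only what shows in the picture. A call takes as long as a camera call.
- r.masks_of(camera, name): "pixels" (420x560 bool, what is visible of it) and "rect" ([left, top, right, bottom] in pixels, round what is visible of it).
- r.landmark_of(camera, name): "pixel" ([column, row] in pixels: a listed point, or the origin of a listed thing).
The state is a dict: "time_s": time; "qpos": joint angles; "qvel": joint speeds; "joint_efforts": joint torques, N m; "tcp_pos": TCP position; "orientation": TCP orientation; "force": force on the tool from outside, world axes, zero at the start; "torque": the same for the moment, N m; "width": finger opening in m.
Only numpy, scipy, OpenCV 4.12 (cv2) and the standard library are available. Lean on these libraries where they do the work, as an engineer would, in place of code of your own. Each camera call takes 0.05 s, during which the arm holds its last target. There are 200 camera calls.

TASK

Make up one batch of slab-glass blanks: stack them flat and square, one on another, between the cheeks of the plywood crib until the top of the stack meets the red pointer on its gauge post, and no higher. Use every loose blank lying on the bench, and get the rest by tilting the blue bin with its red handle until the blanks start to slide, holding it there while just the few you still need come out on the tray, and setting the bin back level; do not touch blanks inside the bin. At the end no more than one spare blank may lie on the tray, all others are in the stack or in the bin, and the bottle, tin and brush are left alone.

Things in the scene. Friction and masses are not known exactly. Their poses are not given: they have to be found in the camera images.
- blank1: slab-glass blank, amber, number 1 of 6 from the bin's open mouth (1 comes out first); 60 x 36 x 20 mm, 0.11 kg or so, smooth; its origin is its centre, x along the 60 mm, y along the 36 mm, z along the 20 mm. In the bin they lie flat in single file, nearly touching, the 60 mm across the bin
- blank2: slab-glass blank, amber, number 2 of 6 from the bin's open mouth (1 comes out first); 60 x 36 x 20 mm, 0.11 kg or so, smooth; its origin is its centre, x along the 60 mm, y along the 36 mm, z along the 20 mm. In the bin they lie flat in single file, nearly touching, the 60 mm across the bin
- blank3: slab-glass blank, amber, number 3 of 6 from the bin's open mouth (1 comes out first); 60 x 36 x 20 mm, 0.11 kg or so, smooth; its origin is its centre, x along the 60 mm, y along the 36 mm, z along the 20 mm. In the bin they lie flat in single file, nearly touching, the 60 mm across the bin
- blank4: slab-glass blank, amber, number 4 of 6 from the bin's open mouth (1 comes out first); 60 x 36 x 20 mm, 0.11 kg or so, smooth; its origin is its centre, x along the 60 mm, y along the 36 mm, z along the 20 mm. In the bin they lie flat in single file, nearly touching, the 60 mm across the bin
- blank5: slab-glass blank, amber, number 5 of 6 from the bin's open mouth (1 comes out first); 60 x 36 x 20 mm, 0.11 kg or so, smooth; its origin is its centre, x along the 60 mm, y along the 36 mm, z along the 20 mm. In the bin they lie flat in single file, nearly touching, the 60 mm across the bin
- blank6: slab-glass blank, amber, number 6 of 6 from the bin's open mouth (1 comes out first); 60 x 36 x 20 mm, 0.11 kg or so, smooth; its origin is its centre, x along the 60 mm, y along the 36 mm, z along the 20 mm. In the bin they lie flat in single file, nearly touching, the 60 mm across the bin
- loose1: loose slab-glass blank, teal, flat on the bench in front of the bin at the start (one to three of these are there, the rest absent); 60 x 36 x 20 mm, 0.11 kg or so, smooth; its origin is its centre, x along the 60 mm, y along the 36 mm, z along the 20 mm
- loose2: loose slab-glass blank, green, flat on the bench in front of the bin at the start (one to three of these are there, the rest absent); 60 x 36 x 20 mm, 0.11 kg or so, smooth; its origin is its centre, x along the 60 mm, y along the 36 mm, z along the 20 mm
- loose3: loose slab-glass blank, dark red, flat on the bench in front of the bin at the start (one to three of these are there, the rest absent); 60 x 36 x 20 mm, 0.11 kg or so, smooth; its origin is its centre, x along the 60 mm, y along the 36 mm, z along the 20 mm
- bin (a joint): tilt of the bin in rad: 0 level (resting on its stand) to 0.6, growing as its rear end is raised by the handle, about the level hinge along its open lip. A stiff hinge: it stays at the angle where it is left; raising takes up to 15 N at the handle, lowering 3 to 10 N. The last 40 mm of its floor before the lip is a black rubber brake strip
- bin_lip (a point): middle of the bin's lip, carried by the bin: y along the bin's floor to the rear, z up from the floor; blanks in the bin have y from 0 to 224 mm here. They begin to slide at 0.3 to 0.5 rad (varies), then about two a second; the flow often stops after one to three until tilted 0.01 to 0.03 rad more. Tilting back by 0.1 rad stops it
- mouth (a point): the same point on the fixed stand, 90 mm above the bench: x along the hinge, y level from the lip to the bin's rear, z up. The blue bin (inside 66 mm wide, walls 30 mm high, open on top and at the lip) reaches from here to y = +228 mm
- tray_end (a point): middle of the lower end of the aluminium catch tray, on its floor, axes as point mouth. The slippery tray begins 5 mm below the lip, slopes down at 0.38 rad towards -y for 195 mm to a wooden stop (top 36 mm above the bench), 142 mm wide between low rails. Blanks queue on it against the stop, often touching along their 60 mm sides, free at their ends
- handle (a point): middle of the bin's red handle bar: round, 12 mm thick, 84 mm long along x of point mouth, 250 mm behind the lip and 70 mm above the bin's floor (in axes of point bin_lip), on two thin struts 34 mm either side of the middle. It can be pinched from above, closing along the bin's y, and turns between the fingers as the bin tilts
- crib_floor (a point): centre of the stacking place, on the crib's plywood base (12 mm above the bench), z up. Blanks lie here with their 60 mm along this x, between two dark cheeks (56 mm long, 26 mm high) that stand 46 mm apart in y; both ends in x are open for the fingers. The base reaches 55 mm either way in x and from -95 to +55 mm in y
- mark (a point): inner end of the red pointer on the crib's steel gauge post, at the mark height: 100 mm above the crib floor, the height of five blanks. The post stands 82 mm from the stack's centre at -y of point crib_floor and is 150 mm high; the pointer ends 54 mm from the centre
- bottle: bystander: amber glass bottle, 60 mm across, 170 mm high, origin at the centre of its underside
- tin: bystander: open steel tin, 84 mm across, 70 mm high, origin at the centre of its underside
- brush: bystander: bench brush lying on the bench, 200 mm long along its x, origin at its middle

How it is judged:
By the outcome, as a careful person would: the job done as asked, in the order asked, and still so for the second after the job is handed in, with the robot touching nothing.
Of loose1, loose2, loose3 only 1 to 3 are there at a start; the rules pass over those that are not, and their reading is None.
At some moment in a run one of loose1, loose2, loose3 may be knocked a few centimetres aside while the robot is not near it.
Once in a run the grip may slacken for a moment while it holds something.
It also fails if it takes over 208 s, if anything falls off the work surface, if the arm or the gripper's body presses on something with over 40 N, if the wrist force passes 120 N, or if a joint passes its speed limit or range.

## Working session

There is one attempt and no reset: what is moved stays moved. The work goes in short steps, Python scripts to look and compute and a tool call to move; the robot and the scene stay as the last step left them, time stands still between calls to the robot, and variables do not carry over. Pictures are saved under pics/ and viewed, about 12 in all and at most 16, crops included, and the job is handed in when it is done.

Besides the shell and the picture viewer there is one more tool, called after "Emit:" by a JSON object that holds its "op" and its "data". servo_tool: Moves the arm, as the interface text tells. Its arguments: {"type":"object","properties":{"deltas":{"type":"array"},"squeeze":{"type":"number"}},"required":["deltas"]}

```bash
ls; mkdir -p pics; cat > h.py <<'E'
import numpy as np, cv2
from workcell import r
def ray(cam,px,obs=None):
    c=r.get_calibration(cam); f=210/np.tan(np.radians(c['vertical_fov'])/2)
    d=np.array([(px[0]-c['cx'])/f,(px[1]-c['cy'])/f]); u=d.copy()
    for _ in range(20): u=d/(1+c['k1']*(u@u))
    v=np.array([u[0],u[1],1.])
    if 'R' in c:
        R=np.array(c['R']);t=np.array(c['t']); return -R.T@t, R.T@v
    o=obs; T=np.array(c['tool_from_camera']); Rt=np.array(o['orientation']); p=np.array(o['tcp_pos'])
    return Rt@T[:3,3]+p, Rt@T[:3,:3]@v
def at_z(cam,px,z,obs=None):
    o,d=ray(cam,px,obs); return o+d*(z-o[2])/d[2]
def at_depth(cam,px,dep,obs=None):
    o,d=ray(cam,px,obs); return o+d*dep
def proj(cam,X,obs=None):
    c=r.get_calibration(cam); f=210/np.tan(np.radians(c['vertical_fov'])/2)
    if 'R' in c: v=np.array(c['R'])@X+np.array(c['t'])
    else:
        T=np.array(c['tool_from_camera']); Rt=np.array(obs['orientation']); v=T[:3,:3].T@(Rt.T@(np.array(X)-obs['tcp_pos'])-T[:3,3])
    u=v[:2]/v[2]; u=u*(1+c['k1']*(u@u)); return u*f+[c['cx'],c['cy']]
def cloud(cam,dep,mask,obs=None):
    ys,xs=np.nonzero(mask&(dep>0)); return np.array([at_depth(cam,(x,y),dep[y,x],obs) for x,y in zip(xs,ys)])
def save(img,n): cv2.imwrite('pics/'+n+'.png',img[:,:,::-1])
E
python3 - <<'E'
from h import *
np.set_printoptions(precision=4,suppress=True)
o=r.get_obs();print(o['tcp_pos'],o['orientation'],o['force'],o['width'])
for c in('scene','side'):
    im,d=r.get_image(c);save(im,c+'0')
    for n in ['loose1','loose2','loose3','bin_lip','mouth','tray_end','handle','crib_floor','mark','bottle','tin','brush']:
        for q in r.landmark_of(c,n)[:2]:
            px=q['pixel'];x,y=np.clip(np.round(px).astype(int),0,[559,419])
            print(c,n,round(q['p'],2),np.round(px),at_depth(c,px,d[y,x]))
E
```

```text
pics
[ 0.1693 -0.6529  0.1967] [[ 0.968   0.251  -0.0004]
 [ 0.251  -0.968   0.0013]
 [-0.0001 -0.0013 -1.    ]] [-0.2221 -0.1063 -0.2486] 0.08526647307523465
scene loose1 0.9 [435. 236.] [0.4341 0.3109 0.0213]
scene loose1 0.71 [390. 216.] [0.4221 0.1819 0.0186]
scene loose2 0.9 [435. 236.] [0.4341 0.3109 0.0213]
scene loose2 0.71 [390. 216.] [0.4221 0.1819 0.0186]
scene loose3 0.9 [435. 236.] [0.4341 0.3109 0.0213]
scene loose3 0.71 [390. 216.] [0.4221 0.1819 0.0186]
scene bin_lip 0.91 [294. 231.] [0.6533 0.0019 0.1076]
scene mouth 0.79 [295. 230.] [0.6521 0.0026 0.1099]
scene tray_end 0.66 [187. 131.] [ 0.4831 -0.4505  0.1125]
scene tray_end 0.56 [239. 215.] [ 0.6202 -0.1858  0.0209]
scene handle 0.81 [394. 260.] [0.6598 0.2454 0.1645]
scene crib_floor 0.56 [209. 158.] [ 0.4684 -0.3964  0.0126]
scene mark 0.91 [187. 128.] [ 0.4713 -0.4569  0.1156]
scene bottle 0.62 [230. 280.] [ 0.8114 -0.0901  0.035 ]
scene tin 0.71 [292. 305.] [0.7857 0.0655 0.005 ]
scene brush 0.85 [153. 199.] [ 0.6864 -0.4411  0.0144]
side loose1 0.97 [307. 382.] [0.437  0.3087 0.0189]
side loose1 0.91 [323. 3
[... 230 characters left out ...]
0181]
side bin_lip 0.58 [266. 246.] [0.6342 0.025  0.1107]
side mouth 0.6 [271. 242.] [0.6274 0.0076 0.1105]
side tray_end 0.82 [297. 223.] [ 0.6053 -0.1836  0.0219]
side tray_end 0.65 [327. 341.] [0.4179 0.1951 0.019 ]
side handle 0.91 [222. 295.] [0.658  0.2482 0.1637]
side handle 0.36 [247. 277.] [0.6436 0.1422 0.1098]
side crib_floor 0.64 [349. 194.] [ 0.4717 -0.3648  0.0368]
side crib_floor 0.29 [262. 252.] [0.6362 0.0494 0.1096]
side mark 0.83 [356. 160.] [ 0.475  -0.4681  0.1102]
side bottle 0.62 [234. 231.] [ 0.7802 -0.0796  0.0252]
side tin 0.84 [212. 268.] [0.7596 0.1091 0.0628]
side brush 0.87 [300. 178.] [ 0.6627 -0.4263  0.0188]
side brush 0.56 [334. 305.] [0.4239 0.0865 0.0175]
```

View pics/scene0.png

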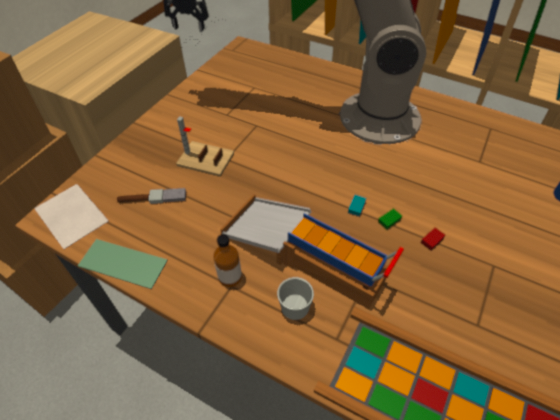

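View pics/side0.png

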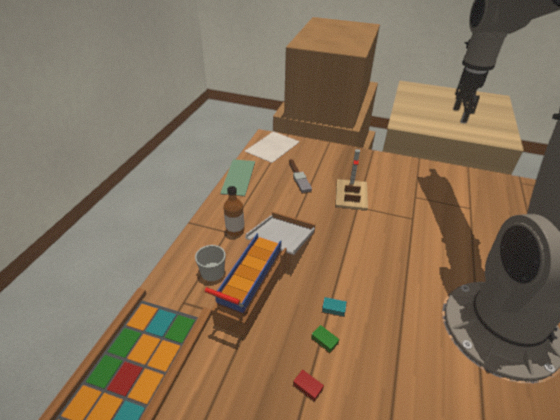

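```bash
cat >> h.py <<'E'
np.set_printoptions(precision=4,suppress=True)
HUE={'loose1':(80,100),'loose2':(45,75),'loose3':(172,6)}
def colmask(im,lo,hi,smin=120,vmin=50):
    h=cv2.cvtColor(im,cv2.COLOR_RGB2HSV); H=h[:,:,0]
    m=(H>=lo)&(H<=hi) if lo<hi else (H>=lo)|(H<=hi)
    return m&(h[:,:,1]>smin)&(h[:,:,2]>vmin)
def rectfit(P):
    (c,s,a)=cv2.minAreaRect(P[:,:2].astype(np.float32)); 
    if s[0]<s[1]: a+=90;s=s[::-1]
    return np.array(c),np.array(s),(a+90)%180-90   # long axis angle deg in world
E
python3 - <<'E'
from h import *
for c in('scene','side'):
    im,d=r.get_image(c)
    for n,b in HUE.items():
        m=colmask(im,*b); P=cloud(c,d,m)
        k=(P[:,2]>.012)&(P[:,2]<.03)&(P[:,0]<.55)&(P[:,1]>-.2)&(abs(P[:,1])<.5); P=P[k]
        print(c,n,len(P), rectfit(P) if len(P)>5 else '', P[:,2].mean() if len(P) else '')
    P=cloud(c,d,colmask(im,172,6,150,120)); k=(P[:,2]>.08);P=P[k]
    for nm,kk in (('mark',(P[:,1]<-.3)),('handle',(P[:,1]>.15)&(P[:,2]<.25))):
        Q=P[kk]; print(nm,len(Q),Q.mean(0),rectfit(Q) if len(Q)>3 else '')
print(r.get_calibration('wrist'))
E
```

```text
scene loose1 203 (array([0.4262, 0.0845]), array([0.062 , 0.0347]), 4.6068902015686035) 0.017966166735183697Traceback (most recent call last):
  File "<stdin>", line 5, in <module>
  File "h.py", line 23, in cloud
    ys,xs=np.nonzero(mask&(dep>0)); return np.array([at_depth(cam,(x,y),dep[y,x],obs) for x,y in zip(xs,ys)])
                                                     ~~~~~~~~^^^^^^^^^^^^^^^^^^^^^^^^
  File "h.py", line 15, in at_depth
    o,d=ray(cam,px,obs); return o+d*dep
        ~~~^^^^^^^^^^^^
  File "h.py", line 4, in ray
    c=r.get_calibration(cam); f=210/np.tan(np.radians(c['vertical_fov'])/2)
ValueError: time passes only in moves, steps and waits
```

```bash
sed -i 's/^from workcell import r$/from workcell import r\n_c={}\ndef cal(n):\n    if n not in _c: _c[n]=r.get_calibration(n)\n    return _c[n]/; s/c=r.get_calibration(cam)/c=cal(cam)/' h.py
python3 - <<'E'
from h import *
for c in('scene','side'):
    im,d=r.get_image(c)
    for n,b in HUE.items():
        m=colmask(im,*b); P=cloud(c,d,m)
        k=(P[:,2]>.012)&(P[:,2]<.03)&(P[:,0]<.55)&(P[:,1]>-.2)&(abs(P[:,1])<.5); P=P[k]
        print(c,n,len(P), rectfit(P) if len(P)>5 else '', P[:,2].mean() if len(P) else '')
    P=cloud(c,d,colmask(im,172,6,150,120)); k=(P[:,2]>.08);P=P[k]
    for nm,kk in (('mark',(P[:,1]<-.3)),('handle',(P[:,1]>.15)&(P[:,2]<.25))):
        Q=P[kk]; print(nm,len(Q),Q.mean(0),rectfit(Q) if len(Q)>3 else '')
print(cal('wrist'))
E
```

```text
scene loose1 201 (array([0.4263, 0.0843]), array([0.0583, 0.0342]), 5.463862895965576) 0.018240175681236266
scene loose2 218 (array([0.4278, 0.1835]), array([0.0594, 0.035 ]), -23.148704528808594) 0.0179350206499902
scene loose3 240 (array([0.4377, 0.3074]), array([0.0597, 0.0336]), -20.45842742919922) 0.018736133290575146
mark 22 [ 0.476  -0.4565  0.1122] (array([ 0.4765, -0.4587]), array([0.0244, 0.0141]), -87.2442307472229)
handle 160 [0.6621 0.2451 0.1643] (array([0.6613, 0.2444]), array([0.0827, 0.0111]), -5.203033447265625)
side loose1 225 (array([0.4239, 0.086 ]), array([0.055 , 0.0386]), 4.998844146728516) 0.018838396401896912
side loose2 333 (array([0.4249, 0.1849]), array([0.0596, 0.0364]), -25.067794799804688) 0.018750760470261415
side loose3 439 (array([0.4346, 0.3096]), array([0.0595, 0.0362]), -19.666786193847656) 0.019316184026548874
mark 16 [ 0.4756 -0.4544  0.1114] (array([ 0.4754, -0.4547]), array([0.024 , 0.0109]), -79.62054347991943)
handle 161 [0.6601 0.248  0.1639] (array([0.66  , 0.2476]), array([0.085 , 0.0121]), -6.108978271484375)
{'vertical_fov': 64.6640411713116, 'cx': 277.8800721690745, 'cy': 203.06952330549825, 'k1': -0.01811876964914809, 'tool_from_camera': array([[-0.0002, -0.946 , -0.3242,  0.0829],
       [ 1.    , -0.0005,  0.0008, -0.0002],
       [-0.0009, -0.3242,  0.946 , -0.1771],
       [ 0.    ,  0.    ,  0.    ,  1.    ]])}
```

```bash
cat >> h.py <<'E'
def plan(*W, start=None):
    """waypoints (x,y,z,yaw deg of tool x); prints turn z, shift, rows, splitting >0.19"""
    o=r.get_obs()
    p=np.array(o['tcp_pos']);R=np.array(o['orientation']);a=np.degrees(np.arctan2(R[1,0],R[0,0]))
    if start is not None: p=np.array(start[:3]);a=start[3]
    for w in W:
        q=np.array(w[:3]);b=w[3]; c=np.radians(a)
        da=(b-a+180)%360-180
        Rt=np.array([[np.cos(c),np.sin(c),0],[np.sin(c),-np.cos(c),0],[0,0,-1]])
        n=int(np.ceil(max(np.abs(Rt.T@(q-p)).max()/.195,1)))
        for i in range(n):
            c=np.radians(a);Rt=np.array([[np.cos(c),np.sin(c),0],[np.sin(c),-np.cos(c),0],[0,0,-1]])
            s=Rt.T@((q-p)/n)*1; 
            print('turn',round(-da/n/180,4),'shift',np.round((Rt.T@((q-p)/n))/.2,4),'rows>=',int(np.ceil(max(np.linalg.norm(s)/.05,abs(da)/n/8.59)))+1)
            a+=da/n
            if i<n-1: p=p+(q-p)/(n-i) if False else p
        p=q;a=b
E
python3 - <<'E'
from h import *
plan((.47,-.37,.22,90))
E
```

```text
turn -0.2096 shift [ 0.9051 -0.497  -0.0565] rows>= 6
turn -0.2096 shift [ 1.02    0.1608 -0.0565] rows>= 6
```

Emit:
{"op": "servo_tool", "data": {"deltas": [[[0, 0, -0.21], [0.9, -0.5, -0.06], 0], [[0, 0, -0.21], [0.9, -0.5, -0.06], 0], [[0, 0, -0.21], [0.9, -0.5, -0.06], 0], [[0, 0, -0.21], [0.9, -0.5, -0.06], 0], [[0, 0, -0.21], [0.9, -0.5, -0.06], 0], [[0, 0, -0.21], [0.9, -0.5, -0.06], 0]], "squeeze": 40}}

```text
time_s: 2.05
tcp_pos: [0.3202, -0.5102, 0.2098]
orientation: [[0.608, 0.794, 0.001], [0.794, -0.608, -0.0], [0.0, 0.001, -1.0]]
force: [-1.3, 0.5, -0.3]
width: 0.0858
```

Emit:
{"op": "servo_tool", "data": {"deltas": [[[0, 0, -0.21], [1.0, 0.16, -0.057], 0], [[0, 0, -0.21], [1.0, 0.16, -0.057], 0], [[0, 0, -0.21], [1.0, 0.16, -0.057], 0], [[0, 0, -0.21], [1.0, 0.16, -0.057], 0], [[0, 0, -0.21], [1.0, 0.16, -0.057], 0], [[0, 0, -0.21], [1.0, 0.16, -0.057], 0], [[0, 0, -0.21], [1.0, 0.16, -0.057], 0]]}}

```text
time_s: 2.75
tcp_pos: [0.4646, -0.3745, 0.2205]
orientation: [[0.004, 1.0, -0.001], [1.0, -0.004, -0.0], [-0.0, -0.001, -1.0]]
force: [-0.5, -0.7, -0.2]
width: 0.0854
```

```bash
python3 - <<'E'
from h import *
o=r.get_obs();print(o['time_s'],o['tcp_pos'],o['orientation'],o['qpos'])
im,d=r.get_image('wrist');save(im,'w1');np.save('w1.npy',d);np.save('w1i.npy',im)
for n in('crib_floor','mark'):
    for q in r.landmark_of('wrist',n)[:2]:
        px=q['pixel'];print(n,q['p'],px,at_z('wrist',px,.012 if n=='crib_floor' else .112,o))
E
```

```text
2.75 [ 0.4646 -0.3745  0.2205] [[ 0.0039  1.     -0.0009]
 [ 1.     -0.0039 -0.0002]
 [-0.0002 -0.0009 -1.    ]] [ 47.5716  17.0945 -18.3453  99.8926   5.9502  63.9936  27.143 ]
crib_floor 0.58 [276.8, 178.5] [ 0.4626 -0.3925  0.012 ]
mark 0.8 [287.5, 263.8] [ 0.473  -0.4516  0.112 ]
```

View pics/w1.png

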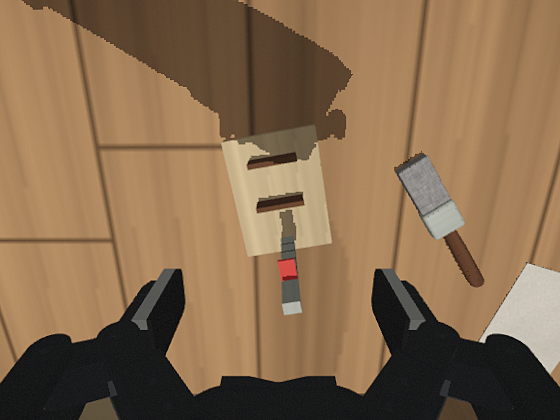

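```bash
python3 - <<'E'
from h import *
o=r.get_obs();im=np.load('w1i.npy');d=np.load('w1.npy')
C=np.array([at_z('wrist',p,.012,o) for p in((221,142),(315,125),(331,243),(248,256))])
print(C)
print([np.degrees(np.arctan2(*(C[b]-C[a])[[1,0]])) for a,b in((0,1),(3,2))],[np.degrees(np.arctan2(*(C[b]-C[a])[[1,0]]))-90 for a,b in((3,0),(2,1))],np.linalg.norm(C[0]-C[1]),np.linalg.norm(C[0]-C[3]))
# cheeks: by height 0.03..0.045
m=np.zeros(d.shape,bool);m[110:260,210:340]=1
P=cloud('wrist',d,m,o)
K=P[(P[:,2]>.031)&(P[:,2]<.045)];print(len(K))
from scipy.cluster.vq import kmeans2
c,l=kmeans2(K[:,:2],2,seed=1,minit='++')
for i in 0,1: print(rectfit(K[l==i]),K[l==i].shape)
B=P[(P[:,2]>.006)&(P[:,2]<.02)];print('base',rectfit(B),np.median(B[:,2]))
print('cheek z',np.percentile(K[:,2],[5,50,95]))
E
```

```text
[[ 0.3985 -0.3483  0.012 ]
 [ 0.5066 -0.3293  0.012 ]
 [ 0.5322 -0.4777  0.012 ]
 [ 0.4251 -0.4961  0.012 ]]
[np.float64(9.960224758595032), np.float64(9.732913081267471)] [np.float64(10.198535908891415), np.float64(9.786673779929586)] 0.10980609799049494 0.15011221003685132
762
(array([ 0.4567, -0.3675]), array([0.0558, 0.0064]), 9.815503120422363) (342, 3)
(array([ 0.4627, -0.4409]), array([0.0675, 0.0533]), 82.25017547607422) (420, 3)
base (array([ 0.4648, -0.413 ]), array([0.1506, 0.1103]), -79.84605121612549) 0.01297066944389036
cheek z [0.0324 0.0387 0.0403]
```

```bash
python3 - <<'E'
from h import *
plan((.428,.09,.16,95))
E
```

```text
turn -0.0095 shift [ 0.7733 -0.0631  0.1011] rows>= 5
turn -0.0095 shift [ 0.7749 -0.04    0.1011] rows>= 5
turn -0.0095 shift [ 0.7757 -0.0169  0.1011] rows>= 5
```

Emit:
{"op": "servo_tool", "data": {"deltas": [[[0, 0, -0.01], [0.78, -0.063, 0.1], 0], [[0, 0, -0.01], [0.78, -0.063, 0.1], 0], [[0, 0, -0.01], [0.78, -0.063, 0.1], 0], [[0, 0, -0.01], [0.78, -0.063, 0.1], 0]]}}

```text
time_s: 3.3
tcp_pos: [0.4522, -0.2122, 0.2005]
orientation: [[-0.036, 0.999, -0.001], [0.999, 0.036, 0.001], [0.001, -0.001, -1.0]]
force: [-1.5, -0.7, 0.3]
width: 0.0853
```

Emit:
{"op": "servo_tool", "data": {"deltas": [[[0, 0, -0.01], [0.78, -0.04, 0.1], 0], [[0, 0, -0.01], [0.78, -0.04, 0.1], 0], [[0, 0, -0.01], [0.78, -0.04, 0.1], 0], [[0, 0, -0.01], [0.78, -0.04, 0.1], 0]]}}

```text
time_s: 3.7
tcp_pos: [0.4391, -0.057, 0.1807]
orientation: [[-0.068, 0.998, -0.0], [0.998, 0.068, 0.0], [0.0, -0.0, -1.0]]
force: [-0.5, -1.2, -0.1]
width: 0.0853
```

Emit:
{"op": "servo_tool", "data": {"deltas": [[[0, 0, -0.01], [0.78, -0.017, 0.1], 0], [[0, 0, -0.01], [0.78, -0.017, 0.1], 0], [[0, 0, -0.01], [0.78, -0.017, 0.1], 0], [[0, 0, -0.01], [0.78, -0.017, 0.1], 0], [[0, 0, -0.01], [0.78, -0.017, 0.1], 0], [[0, 0, -0.01], [0.78, -0.017, 0.1], 0]]}}

```text
time_s: 4.3
tcp_pos: [0.4267, 0.093, 0.1609]
orientation: [[-0.094, 0.996, -0.0], [0.996, 0.094, -0.0], [-0.0, -0.0, -1.0]]
force: [-0.3, -0.3, -0.4]
width: 0.0853
```

```bash
cat >> h.py <<'E'
def find(cam='wrist',names=HUE,zr=(.012,.03),save_as=None,hue=None,excl=None):
    o=r.get_obs(); im,d=r.get_image(cam)
    if save_as: save(im,save_as)
    print('t',round(o['time_s'],2),'tcp',o['tcp_pos'],'w',round(o['width'],4))
    out={}
    for n in names:
        m=colmask(im,*HUE[n]).astype(np.uint8); nl,lab,st,ce=cv2.connectedComponentsWithStats(m)
        for i in range(1,nl):
            if st[i,4]<(1500 if cam=='wrist' else 100): continue
            P=cloud(cam,d,lab==i,o); P=P[(P[:,2]>zr[0])&(P[:,2]<zr[1])]
            if len(P)>50:
                c,s,a=rectfit(P); print(n,len(P),c,s,round(a,1),'z',np.median(P[:,2])); out[n]=(c,a)
    return out
E
python3 - <<'E'
from h import *
print(r.get_obs()['qpos'])
f=find(save_as='w2')
c,a=f['loose1']
plan((c[0],c[1],.06,a+90),(c[0],c[1],.0,a+90))
E
```

```text
[ 17.1448   7.2909 -40.0258 121.5118   5.8796  53.0484 -20.7768]
t 4.3 tcp [0.4267 0.093  0.1609] w 0.0853
loose2 2721 [0.4228 0.1833] [0.0593 0.0356] -24.4 z 0.020615955912725026Traceback (most recent call last):
  File "<stdin>", line 4, in <module>
KeyError: 'loose1'
```

View pics/w2.png

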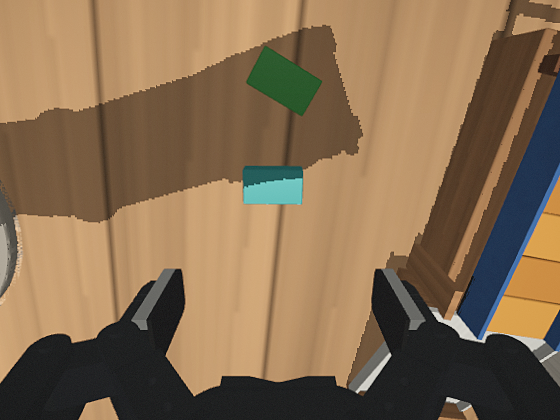

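```bash
python3 - <<'E'
from h import *
im=cv2.imread('pics/w2.png')
h=cv2.cvtColor(im,cv2.COLOR_BGR2HSV);print(h[120:260:15,280])
print(h[205,200:360:15])
E
```

```text
[[ 14 117 126]
 [ 15 122 123]
 [ 14 117 124]
 [ 17  95 105]
 [ 88 124 165]
 [ 88 114 194]
 [ 15 119 135]
 [ 15 120 138]
 [ 15 113 162]
 [ 16 111 179]]
[[ 16 106 202]
 [ 16 109 205]
 [ 15 106 207]
 [ 15 116 203]
 [ 16 115 217]
 [ 15 117 215]
 [ 14 122 199]
 [ 16 110 192]
 [ 15 109 185]
 [ 15 111 179]
 [ 15 111 183]]
```

Teal at about (272,185), green at (284,81), gripper clear. Lower the saturation threshold for the teal one.

```bash
sed -i 's/smin=120,vmin=50/smin=90,vmin=40/' h.py; python3 - <<'E'
from h import *
f=find()
c,a=f['loose1']
plan((c[0],c[1],.06,a+90),(c[0],c[1],.0,a+90))
E
```

```text
t 4.35 tcp [0.4267 0.0928 0.1609] w 0.0858
loose1 2087 [0.4214 0.0839] [0.059  0.0356] 4.9 z 0.02072259405552096
loose2 2729 [0.4229 0.1832] [0.0592 0.0356] -24.5 z 0.02056478829344993
turn 0.0027 shift [-0.0415 -0.0306  0.5046] rows>= 4
turn -0.0 shift [0.  0.  0.3] rows>= 3
```

Emit:
{"op": "servo_tool", "data": {"deltas": [[[0, 0, 0.003], [-0.042, -0.031, 0.5], 0], [[0, 0, 0.003], [-0.042, -0.031, 0.5], 0], [[0, 0, 0.003], [-0.042, -0.031, 0.5], 0], [[0, 0, 0.003], [-0.042, -0.031, 0.6], 0], [[0, 0, 0.003], [-0.042, -0.031, 0.7], 0], [[0, 0, 0.003], [-0.042, -0.031, 0.76], 0], [[0, 0, 0.003], [-0.042, -0.031, 0.79], 0], [[0, 0, 0.003], [-0.042, -0.031, 0.79], 0]]}}

```text
time_s: 5.2
tcp_pos: [0.4214, 0.0854, 0.0033]
orientation: [[-0.087, 0.996, 0.0], [0.996, 0.087, -0.0], [-0.0, 0.0, -1.0]]
force: [0.2, 0.2, 0.0]
width: 0.0854
```

Emit:
{"op": "servo_tool", "data": {"deltas": [[[0, 0, 0], [0, 0, 0], 255], [[0, 0, 0], [0, 0, 0], 255], [[0, 0, 0], [0, 0, 0], 255], [[0, 0, 0], [0, 0, 0], 255], [[0, 0, 0], [0, 0, 0], 255], [[0, 0, 0], [0, 0, 0], 255], [[0, 0, 0], [0, 0, 0], 255], [[0, 0, 0], [0, 0, 0], 255]], "squeeze": 50}}

```text
time_s: 6.0
tcp_pos: [0.4209, 0.0855, 0.0028]
orientation: [[-0.087, 0.996, -0.0], [0.996, 0.087, 0.0], [0.0, -0.0, -1.0]]
force: [-0.1, 0.7, -0.0]
width: 0.0002
```

Emit:
{"op": "servo_tool", "data": {"deltas": [[[0, 0, 0], [0, 0, -0.4], 0], [[0, 0, 0], [0, 0, -0.8], 0], [[0, 0, 0], [0, 0, -0.8], 0], [[0, 0, 0], [0, 0, -0.8], 0], [[0, 0, 0], [0, 0, -0.8], 0], [[0, 0, 0], [0, 0, -0.8], 0]]}}

```text
time_s: 6.6
tcp_pos: [0.4206, 0.0851, 0.1622]
orientation: [[-0.087, 0.996, -0.001], [0.996, 0.087, -0.0], [-0.0, -0.001, -1.0]]
force: [0.3, 0.1, -0.4]
width: 0.085
```

```bash
python3 - <<'E'
from h import *
f=find(save_as='w3')
E
```

```text
t 6.6 tcp [0.4206 0.0851 0.1622] w 0.085
loose1 2128 [0.4214 0.084 ] [0.0589 0.0354] 4.7 z 0.02071334071545866
loose2 2768 [0.4229 0.1832] [0.0594 0.0357] -24.7 z 0.020573489130306044
```

View pics/w3.png

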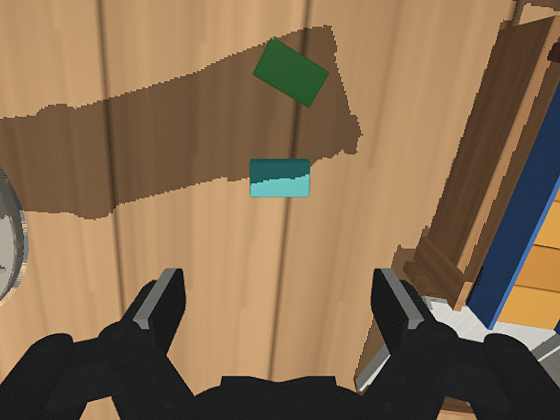

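Emit:
{"op": "servo_tool", "data": {"deltas": [[[0, 0, 0], [0, 0, 0.4], 0], [[0, 0, 0], [0, 0, 0.6], 0], [[0, 0, 0], [0, 0, 0.75], 0], [[0, 0, 0], [0, 0, 0.8], 0], [[0, 0, 0], [0, 0, 0.8], 0], [[0, 0, 0], [0, 0, 0.8], 0], [[0, 0, 0], [0, 0, 0.8], 100], [[0, 0, 0], [0, 0, 0.8], 100], [[0, 0, 0], [0, 0, 0.8], 100], [[0, 0, 0], [0, 0, 0.8], 100]]}}

```text
time_s: 7.65
tcp_pos: [0.4214, 0.0854, 0.0035]
orientation: [[-0.087, 0.996, 0.001], [0.996, 0.087, -0.0], [-0.0, 0.001, -1.0]]
force: [0.2, -0.3, 0.0]
width: 0.0519
```

```bash
python3 - <<'E'
from h import *
o=r.get_obs();print(o['width'],o['tcp_pos'],o['force'])
im,d=r.get_image('wrist');im2,_=r.get_image('side')
c=cv2.resize(im2[230:350,280:440],(800,600),interpolation=cv2.INTER_CUBIC)
save(np.vstack([cv2.resize(im,(400,300)),cv2.resize(c,(400,300))]),'w4')
E
```

```text
0.05191448205409126 [0.4214 0.0854 0.0035] [ 0.1797 -0.3066  0.0168]
```

View pics/w4.png

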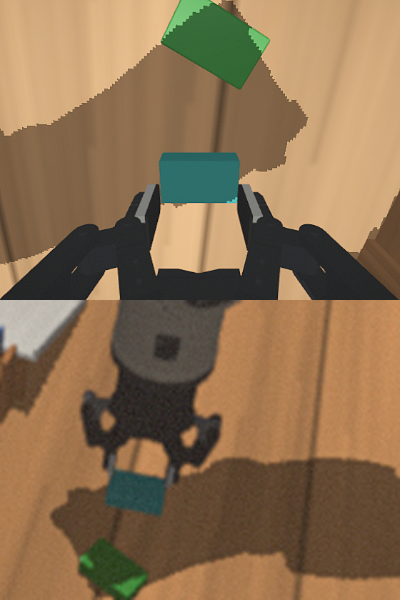

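```bash
python3 - <<'E'
from h import *
o=r.get_obs();im,d=r.get_image('wrist')
p=np.array(o['tcp_pos']);R=np.array(o['orientation'])
P=[];Q=[]
for y in range(230,330,2):
    for x in range(190,370,2):
        if d[y,x]>0:
            w=at_depth('wrist',(x,y),d[y,x],o); t=R.T@(w-p)
            g=im[y,x].astype(int)
            if g.max()-g.min()<25: P.append(t);Q.append((x,y))
P=np.array(P);print(len(P),np.percentile(P,[0,5,50,95,100],axis=0))
for k in (P[:,1]<0,P[:,1]>0):
    i=np.argsort(-P[k][:,2])[:5];print(P[k][i],np.array(Q)[k][i])
print(proj('side',p),proj('scene',p))
E
```

```text
1126 [[-0.0326 -0.0393 -0.0912]
 [-0.0074 -0.0329 -0.0869]
 [ 0.0091  0.0137 -0.0638]
 [ 0.012   0.0336 -0.0413]
 [ 0.0129  0.0381  0.004 ]]
[[-0.0325 -0.0272  0.004 ]
 [-0.0322 -0.0133  0.0035]
 [-0.0321 -0.0032  0.0033]
 [-0.032  -0.0183  0.0032]
 [-0.0318 -0.0233  0.0029]] [[236 284]
 [258 284]
 [274 284]
 [250 284]
 [242 284]]
[[-0.0326  0.0044  0.004 ]
 [-0.0321  0.0169  0.0033]
 [-0.0319  0.0144  0.0029]
 [-0.0317  0.0194  0.0027]
 [-0.0316  0.0181  0.0025]] [[286 284]
 [306 284]
 [302 284]
 [310 284]
 [308 284]]
[334.5218 308.2363] [357.3333 206.1772]
```

Emit:
{"op": "servo_tool", "data": {"deltas": [[[0, 0, 0], [0, 0, 0], 0], [[0, 0, 0], [0, 0, 0], 0], [[0, 0, 0], [0, 0, 0], 0], [[0, 0, 0], [0, 0, 0], 0], [[0, 0, 0], [0, 0, 0.07], 0], [[0, 0, 0], [0, 0, 0.13], 0], [[0, 0, 0], [0, 0, 0.17], 0], [[0, 0, 0], [0, 0, 0.2], 0], [[0, 0, 0], [0, 0, 0.2], 0], [[0, 0, 0], [0, 0, 0.2], 0]]}}

```text
time_s: 8.8
tcp_pos: [0.4209, 0.0857, -0.0371]
orientation: [[-0.087, 0.996, -0.0], [0.996, 0.087, 0.0], [0.0, -0.0, -1.0]]
force: [-0.4, -0.3, -0.1]
width: 0.0854
```

Emit:
{"op": "servo_tool", "data": {"deltas": [[[0, 0, 0], [0, 0, 0], 255], [[0, 0, 0], [0, 0, 0], 255], [[0, 0, 0], [0, 0, 0], 255], [[0, 0, 0], [0, 0, 0], 255], [[0, 0, 0], [0, 0, 0], 255], [[0, 0, 0], [0, 0, 0], 255], [[0, 0, 0], [0, 0, 0], 255], [[0, 0, 0], [0, 0, 0], 255]], "squeeze": 50}}

```text
time_s: 9.6
tcp_pos: [0.4212, 0.0855, -0.0366]
orientation: [[-0.087, 0.996, 0.001], [0.996, 0.087, -0.0], [-0.0, 0.001, -1.0]]
force: [-2.3, -0.1, 11.0]
width: 0.0593
```

```bash
cat >> h.py <<'E'
def tips(im,d,o):
    p=np.array(o['tcp_pos']);R=np.array(o['orientation']);out=[]
    ys,xs=np.mgrid[190:360:2,150:410:2]
    for y,x in zip(ys.ravel(),xs.ravel()):
        g=im[y,x].astype(int)
        if d[y,x]>0 and g.max()-g.min()<25:
            t=R.T@(at_depth('wrist',(x,y),d[y,x],o)-p)
            if -.1<t[2]<-.02 and abs(t[0])<.02: out.append(t)
    out=np.array(out)
    for k in (out[:,1]<0,out[:,1]>0): print('tip z',np.percentile(out[k][:,2],[95,99,100]),'x max',np.percentile(out[k][:,0],98))
E
python3 - <<'E'
from h import *
o=r.get_obs();im,d=r.get_image('wrist');print(o['width'],o['tcp_pos'],o['force'])
tips(im,d,o)
E
```

```text
0.05934451383289359 [ 0.4212  0.0855 -0.0366] [-2.3044 -0.1248 11.0238]
tip z [-0.0488 -0.037  -0.0356] x max 0.015501450368536037
tip z [-0.0515 -0.0374 -0.0355] x max 0.01394827009054677
```

```bash
python3 - <<'E'
from h import *
yh=np.array([-np.sin(np.radians(9.9)),np.cos(np.radians(9.9))])
c=np.array([.4615,-.393])+.0015*yh
print(c)
plan((.421,.0855,.04,95),(c[0],c[1],.04,99.9),(c[0],c[1],-.0235,99.9))
E
```

```text
[ 0.4612 -0.3915]
turn -0.0 shift [ 0.     -0.0013 -0.383 ] rows>= 3
turn -0.0091 shift [-0.7979 -0.0025  0.    ] rows>= 5
turn -0.0091 shift [-0.7975 -0.0252  0.    ] rows>= 5
turn -0.0091 shift [-0.7964 -0.0479  0.    ] rows>= 5
turn -0.0 shift [0.     0.     0.3175] rows>= 3
```

Emit:
{"op": "servo_tool", "data": {"deltas": [[[0, 0, 0], [0, 0, -0.15], 255], [[0, 0, 0], [0, 0, -0.3], 255], [[0, 0, 0], [0, 0, -0.38], 255], [[0, 0, 0], [0, 0, -0.38], 255]]}}

```text
time_s: 10.05
tcp_pos: [0.4224, 0.0855, 0.0408]
orientation: [[-0.086, 0.996, 0.004], [0.996, 0.086, 0.0], [-0.0, 0.004, -1.0]]
force: [-0.4, -0.4, -1.0]
width: 0.0589
```

Emit:
{"op": "servo_tool", "data": {"deltas": [[[0, 0, -0.009], [-0.2, 0, 0], 255], [[0, 0, -0.009], [-0.4, 0, 0], 255], [[0, 0, -0.009], [-0.6, -0.002, 0], 255], [[0, 0, -0.009], [-0.798, -0.002, 0], 255]]}}

```text
time_s: 10.45
tcp_pos: [0.4339, -0.0752, 0.0382]
orientation: [[-0.115, 0.993, -0.001], [0.993, 0.115, -0.0], [0.0, -0.001, -1.0]]
force: [1.0, 1.1, -0.6]
width: 0.059
```

Emit:
{"op": "servo_tool", "data": {"deltas": [[[0, 0, -0.009], [-0.2, -0.006, 0], 255], [[0, 0, -0.009], [-0.4, -0.012, 0], 255], [[0, 0, -0.009], [-0.6, -0.018, 0], 255], [[0, 0, -0.009], [-0.798, -0.025, 0], 255]]}}

```text
time_s: 10.85
tcp_pos: [0.4472, -0.2344, 0.0379]
orientation: [[-0.143, 0.99, -0.001], [0.99, 0.143, 0.0], [0.0, -0.001, -1.0]]
force: [1.2, 0.3, -1.6]
width: 0.0588
```

Emit:
{"op": "servo_tool", "data": {"deltas": [[[0, 0, -0.009], [-0.2, -0.012, 0], 255], [[0, 0, -0.009], [-0.4, -0.024, 0], 255], [[0, 0, -0.009], [-0.6, -0.036, 0], 255], [[0, 0, -0.009], [-0.72, -0.043, 0], 255], [[0, 0, -0.009], [-0.796, -0.048, 0], 255], [[0, 0, -0.009], [-0.796, -0.048, 0], 255], [[0, 0, -0.009], [-0.796, -0.048, 0], 255]]}}

```text
time_s: 11.55
tcp_pos: [0.4611, -0.3903, 0.0382]
orientation: [[-0.172, 0.985, -0.001], [0.985, 0.172, 0.001], [0.001, -0.0, -1.0]]
force: [-0.2, 0.6, -0.9]
width: 0.0588
```

```bash
python3 - <<'E'
from h import *
yh=np.array([-np.sin(np.radians(9.9)),np.cos(np.radians(9.9))])
c=np.array([.4615,-.393])+.0015*yh
o=r.get_obs();print(o['width'],o['force'],o['tcp_pos'],o['qpos'])
plan((c[0],c[1],-.0235,99.9))
f=find(names=['loose1'],zr=(.03,.2),save_as='w5')
E
```

```text
0.0587722317117227 [-0.1517  0.631  -0.8728] [ 0.4611 -0.3903  0.0382] [ 56.9113  31.327  -29.555  107.0189  20.4773  47.0149  26.6644]
turn -0.0 shift [-0.0062 -0.0003  0.3084] rows>= 3
t 11.55 tcp [ 0.4611 -0.3903  0.0382] w 0.0588
loose1 12324 [ 0.4603 -0.3918] [0.0597 0.0371] 9.7 z 0.09497421065351327
```

Emit:
{"op": "servo_tool", "data": {"deltas": [[[0, 0, 0], [-0.007, 0.005, 0.1], 255], [[0, 0, 0], [-0.007, 0.005, 0.2], 255], [[0, 0, 0], [-0.007, 0.005, 0.26], 255], [[0, 0, 0], [-0.007, 0.005, 0.29], 255], [[0, 0, 0], [-0.007, 0.005, 0.308], 255], [[0, 0, 0], [-0.007, 0.005, 0.308], 255]]}}

```text
time_s: 12.2
tcp_pos: [0.4625, -0.3925, -0.0227]
orientation: [[-0.172, 0.985, 0.0], [0.985, 0.172, 0.0], [0.0, 0.0, -1.0]]
force: [-0.9, -0.3, -1.2]
width: 0.0585
```

Emit:
{"op": "servo_tool", "data": {"deltas": [[[0, 0, 0], [0, 0, 0], 100], [[0, 0, 0], [0, 0, 0], 50], [[0, 0, 0], [0, 0, 0], 0], [[0, 0, 0], [0, 0, 0], 0], [[0, 0, 0], [0, 0, -0.2], 0], [[0, 0, 0], [0, 0, -0.4], 0], [[0, 0, 0], [0, 0, -0.6], 0], [[0, 0, 0], [0, 0, -0.8], 0], [[0, 0, 0], [0, 0, -0.8], 0]]}}

```text
time_s: 13.1
tcp_pos: [0.4649, -0.3943, 0.1428]
orientation: [[-0.171, 0.985, 0.006], [0.985, 0.171, -0.005], [-0.006, 0.005, -1.0]]
force: [0.8, -0.5, -0.4]
width: 0.0853
```

```bash
python3 - <<'E'
from h import *
f=find(names=['loose1'],zr=(.025,.05),save_as='w6')
f=find('side',names=['loose2','loose3'])
plan((.4229,.1832,.10,66))
E
```

```text
t 13.1 tcp [ 0.4649 -0.3943  0.1428] w 0.0853
loose1 2579 [ 0.4624 -0.395 ] [0.059  0.0366] 10.1 z 0.03270677309948061
t 13.15 tcp [ 0.4637 -0.3938  0.1401] w 0.0852
loose2 337 [0.4251 0.1848] [0.0593 0.0367] -23.4 z 0.018767021109062365
loose3 444 [0.4342 0.3099] [0.0594 0.0366] -22.0 z 0.019444824212622724
turn 0.0627 shift [0.9579 0.0989 0.0636] rows>= 5
turn 0.0627 shift [ 0.9588 -0.0904  0.0636] rows>= 5
turn 0.0627 shift [ 0.9226 -0.2761  0.0636] rows>= 5
```

Emit:
{"op": "servo_tool", "data": {"deltas": [[[0, 0, 0.063], [0.25, 0.025, 0.016], 0], [[0, 0, 0.063], [0.5, 0.05, 0.032], 0], [[0, 0, 0.063], [0.75, 0.075, 0.05], 0], [[0, 0, 0.063], [0.96, 0.1, 0.064], 0]]}}

```text
time_s: 13.6
tcp_pos: [0.4478, -0.1977, 0.1231]
orientation: [[0.025, 1.0, -0.002], [1.0, -0.025, 0.001], [0.001, -0.002, -1.0]]
force: [1.2, -1.1, 0.4]
width: 0.0854
```

Emit:
{"op": "servo_tool", "data": {"deltas": [[[0, 0, 0.063], [0.25, -0.022, 0.016], 0], [[0, 0, 0.063], [0.5, -0.045, 0.032], 0], [[0, 0, 0.063], [0.75, -0.068, 0.05], 0], [[0, 0, 0.063], [0.96, -0.09, 0.064], 0]]}}

```text
time_s: 14.0
tcp_pos: [0.435, -0.006, 0.1107]
orientation: [[0.222, 0.975, -0.001], [0.975, -0.222, 0.0], [-0.0, -0.001, -1.0]]
force: [1.2, -0.1, -0.5]
width: 0.0855
```

Emit:
{"op": "servo_tool", "data": {"deltas": [[[0, 0, 0.063], [0.25, -0.07, 0.016], 0], [[0, 0, 0.063], [0.5, -0.14, 0.032], 0], [[0, 0, 0.063], [0.7, -0.2, 0.05], 0], [[0, 0, 0.063], [0.92, -0.276, 0.064], 0], [[0, 0, 0.063], [0.92, -0.276, 0.064], 0], [[0, 0, 0.063], [0.92, -0.276, 0.064], 0], [[0, 0, 0.063], [0.92, -0.276, 0.064], 0]]}}

```text
time_s: 14.7
tcp_pos: [0.4228, 0.1827, 0.0981]
orientation: [[0.41, 0.912, -0.001], [0.912, -0.41, -0.001], [-0.001, -0.001, -1.0]]
force: [0.1, 0.0, 0.3]
width: 0.0856
```

```bash
python3 - <<'E'
from h import *
f=find(save_as='w7')
c,a=f['loose2']
plan((c[0],c[1],-.034,a+90))
plan((.4615,-.393,.06,99.9),start=(c[0],c[1],.06,a+90))
E
```

```text
t 14.7 tcp [0.4228 0.1827 0.0981] w 0.0856
loose2 3187 [0.4228 0.1836] [0.0592 0.0357] -24.2 z 0.020630851044572684
loose3 4864 [0.4321 0.3084] [0.0602 0.0359] -20.2 z 0.020437466901113865
turn -0.0002 shift [ 0.0052 -0.0038  0.6614] rows>= 4
turn -0.0632 shift [-0.85   0.453  0.   ] rows>= 5
turn -0.0632 shift [-0.9226  0.2765  0.    ] rows>= 5
turn -0.0632 shift [-0.959   0.0891  0.    ] rows>= 5
```

Emit:
{"op": "servo_tool", "data": {"deltas": [[[0, 0, 0], [0.005, -0.004, 0.2], 0], [[0, 0, 0], [0.005, -0.004, 0.4], 0], [[0, 0, 0], [0.005, -0.004, 0.5], 0], [[0, 0, 0], [0.005, -0.004, 0.58], 0], [[0, 0, 0], [0.005, -0.004, 0.63], 0], [[0, 0, 0], [0.005, -0.004, 0.66], 0], [[0, 0, 0], [0.005, -0.004, 0.66], 0], [[0, 0, 0], [0.005, -0.004, 0.66], 0]]}}

```text
time_s: 15.55
tcp_pos: [0.4234, 0.185, -0.0326]
orientation: [[0.41, 0.912, 0.001], [0.912, -0.41, 0.0], [0.0, 0.001, -1.0]]
force: [-0.2, -0.2, -0.2]
width: 0.0852
```

Emit:
{"op": "servo_tool", "data": {"deltas": [[[0, 0, 0], [0, 0, 0], 255], [[0, 0, 0], [0, 0, 0], 255], [[0, 0, 0], [0, 0, 0], 255], [[0, 0, 0], [0, 0, 0], 255], [[0, 0, 0], [0, 0, 0], 255], [[0, 0, 0], [0, 0, 0], 255], [[0, 0, 0], [0, 0, 0], 255], [[0, 0, 0], [0, 0, -0.15], 255], [[0, 0, 0], [0, 0, -0.3], 255], [[0, 0, 0], [0, 0, -0.47], 255], [[0, 0, 0], [0, 0, -0.47], 255]]}}

```text
time_s: 16.65
tcp_pos: [0.4249, 0.1861, 0.0645]
orientation: [[0.409, 0.912, 0.005], [0.912, -0.409, 0.002], [0.004, 0.004, -1.0]]
force: [-0.4, -0.3, -1.3]
width: 0.0586
```

Emit:
{"op": "servo_tool", "data": {"deltas": [[[0, 0, -0.063], [-0.22, 0.12, 0], 255], [[0, 0, -0.063], [-0.43, 0.23, 0], 255], [[0, 0, -0.063], [-0.64, 0.34, 0], 255], [[0, 0, -0.063], [-0.85, 0.453, 0], 255]]}}

```text
time_s: 17.05
tcp_pos: [0.4355, -0.0085, 0.0608]
orientation: [[0.221, 0.975, 0.0], [0.975, -0.221, -0.0], [-0.0, 0.0, -1.0]]
force: [1.8, -0.0, -1.0]
width: 0.059
```

Emit:
{"op": "servo_tool", "data": {"deltas": [[[0, 0, -0.063], [-0.23, 0.07, 0], 255], [[0, 0, -0.063], [-0.46, 0.14, 0], 255], [[0, 0, -0.063], [-0.7, 0.21, 0], 255], [[0, 0, -0.063], [-0.923, 0.276, 0], 255]]}}

```text
time_s: 17.45
tcp_pos: [0.4482, -0.1991, 0.0608]
orientation: [[0.026, 1.0, 0.0], [1.0, -0.026, -0.0], [-0.0, 0.0, -1.0]]
force: [2.0, 0.3, -1.1]
width: 0.0583
```

Emit:
{"op": "servo_tool", "data": {"deltas": [[[0, 0, -0.063], [-0.24, 0.02, 0], 255], [[0, 0, -0.063], [-0.48, 0.04, 0], 255], [[0, 0, -0.063], [-0.7, 0.06, 0], 255], [[0, 0, -0.063], [-0.88, 0.08, 0], 255], [[0, 0, -0.063], [-0.959, 0.089, 0], 255], [[0, 0, -0.063], [-0.959, 0.089, 0], 255], [[0, 0, -0.063], [-0.959, 0.089, 0], 255], [[0, 0, -0.063], [-0.959, 0.089, 0], 255]]}}

```text
time_s: 18.25
tcp_pos: [0.4617, -0.3875, 0.0608]
orientation: [[-0.173, 0.985, -0.0], [0.985, 0.173, 0.0], [0.001, -0.0, -1.0]]
force: [0.9, -0.7, -1.7]
width: 0.0584
```

```bash
python3 - <<'E'
from h import *
f=find(names=['loose2'],zr=(.04,.2))
c,a=f['loose2']; o=r.get_obs()
t=np.array(o['tcp_pos'])+np.r_[np.array([.4622,-.3945])-c,0]; R=np.array(o['orientation'])
print(np.degrees(np.arctan2(R[1,0],R[0,0])))
plan((t[0],t[1],-.034+.033,99.9+ (9.9-a)))
E
```

```text
t 18.25 tcp [ 0.4617 -0.3875  0.0608] w 0.0584
loose2 11579 [ 0.4611 -0.389 ] [0.0597 0.0374] 10.6 z 0.11337054101059589
99.95956789597093
turn 0.004 shift [-0.0281  0.0007  0.3095] rows>= 3
```

Emit:
{"op": "servo_tool", "data": {"deltas": [[[0, 0, 0.003], [-0.028, 0.001, 0.1], 255], [[0, 0, 0.003], [-0.028, 0.001, 0.2], 255], [[0, 0, 0.003], [-0.028, 0.001, 0.25], 255], [[0, 0, 0.003], [-0.028, 0.001, 0.28], 255], [[0, 0, 0.003], [-0.028, 0.001, 0.301], 255], [[0, 0, 0.003], [-0.028, 0.001, 0.301], 255], [[0, 0, 0.003], [-0.028, 0.001, 0.301], 255]]}}

```text
time_s: 19.0
tcp_pos: [0.463, -0.3947, 0.0012]
orientation: [[-0.162, 0.987, 0.001], [0.987, 0.162, -0.0], [-0.001, 0.001, -1.0]]
force: [0.3, 0.2, -0.0]
width: 0.0587
```

Emit:
{"op": "servo_tool", "data": {"deltas": [[[0, 0, 0], [0, 0, 0], 100], [[0, 0, 0], [0, 0, 0], 50], [[0, 0, 0], [0, 0, 0], 0], [[0, 0, 0], [0, 0, 0], 0], [[0, 0, 0], [0, 0, -0.2], 0], [[0, 0, 0], [0, 0, -0.4], 0], [[0, 0, 0], [0, 0, -0.6], 0], [[0, 0, 0], [0, 0, -0.6], 0], [[0, 0, 0], [0, 0, -0.6], 0], [[0, 0, 0], [0, 0, -0.6], 0]]}}

```text
time_s: 20.0
tcp_pos: [0.4621, -0.3944, 0.1199]
orientation: [[-0.162, 0.987, -0.001], [0.987, 0.162, 0.001], [0.001, -0.001, -1.0]]
force: [-0.5, -0.7, -0.9]
width: 0.0853
```

```bash
python3 - <<'E'
from h import *
f=find(names=['loose1','loose2'],zr=(.025,.07))
f=find('side',names=['loose3'])
plan((.4321,.3084,.10,70))
E
```

```text
t 20.0 tcp [ 0.4621 -0.3944  0.1199] w 0.0853
loose2 3648 [ 0.4625 -0.3965] [0.0592 0.0364] 9.3 z 0.05262557136985413
t 20.05 tcp [ 0.4621 -0.3943  0.1196] w 0.0851
loose3 442 [0.4344 0.3094] [0.0595 0.0363] -20.1 z 0.019457458619088375
turn 0.0407 shift [0.8727 0.1053 0.0243] rows>= 5
turn 0.0407 shift [ 0.879  -0.0069  0.0243] rows>= 5
turn 0.0407 shift [ 0.8709 -0.119   0.0243] rows>= 5
turn 0.0407 shift [ 0.8486 -0.2292  0.0243] rows>= 5
```

Emit:
{"op": "servo_tool", "data": {"deltas": [[[0, 0, 0.041], [0.22, 0.026, 0.006], 0], [[0, 0, 0.041], [0.44, 0.052, 0.012], 0], [[0, 0, 0.041], [0.66, 0.08, 0.02], 0], [[0, 0, 0.041], [0.873, 0.105, 0.024], 0]]}}

```text
time_s: 20.5
tcp_pos: [0.4544, -0.2169, 0.115]
orientation: [[-0.034, 0.999, -0.001], [0.999, 0.034, 0.001], [0.001, -0.001, -1.0]]
force: [0.4, 0.3, 0.3]
width: 0.0855
```

Emit:
{"op": "servo_tool", "data": {"deltas": [[[0, 0, 0.041], [0.22, -0.002, 0.006], 0], [[0, 0, 0.041], [0.44, -0.004, 0.012], 0], [[0, 0, 0.041], [0.66, -0.006, 0.02], 0], [[0, 0, 0.041], [0.88, -0.007, 0.024], 0]]}}

```text
time_s: 20.9
tcp_pos: [0.447, -0.0413, 0.1105]
orientation: [[0.095, 0.995, -0.001], [0.995, -0.095, 0.0], [0.0, -0.001, -1.0]]
force: [0.7, 0.7, 0.1]
width: 0.0853
```

Emit:
{"op": "servo_tool", "data": {"deltas": [[[0, 0, 0.041], [0.22, -0.03, 0.006], 0], [[0, 0, 0.041], [0.44, -0.06, 0.012], 0], [[0, 0, 0.041], [0.66, -0.09, 0.02], 0], [[0, 0, 0.041], [0.871, -0.119, 0.024], 0]]}}

```text
time_s: 21.3
tcp_pos: [0.4398, 0.1344, 0.1057]
orientation: [[0.222, 0.975, -0.001], [0.975, -0.222, 0.0], [-0.0, -0.001, -1.0]]
force: [1.2, 0.0, -0.0]
width: 0.0852
```

Emit:
{"op": "servo_tool", "data": {"deltas": [[[0, 0, 0.041], [0.22, -0.06, 0.006], 0], [[0, 0, 0.041], [0.44, -0.12, 0.012], 0], [[0, 0, 0.041], [0.66, -0.18, 0.02], 0], [[0, 0, 0.041], [0.849, -0.229, 0.024], 0], [[0, 0, 0.041], [0.849, -0.229, 0.024], 0], [[0, 0, 0.041], [0.849, -0.229, 0.024], 0], [[0, 0, 0.041], [0.849, -0.229, 0.024], 0]]}}

```text
time_s: 22.0
tcp_pos: [0.4335, 0.3072, 0.1008]
orientation: [[0.346, 0.938, -0.001], [0.938, -0.346, -0.001], [-0.001, -0.001, -1.0]]
force: [-1.1, -0.9, -0.6]
width: 0.0853
```

```bash
python3 - <<'E'
from h import *
f=find(names=['loose3'])
c,a=f['loose3']
plan((c[0],c[1],-.034,a+90))
plan((.4615,-.393,.08,99.9),start=(c[0],c[1],.08,a+90))
print(r.get_obs()['qpos'])
E
```

```text
t 22.0 tcp [0.4335 0.3072 0.1008] w 0.0853
loose3 3118 [0.4322 0.3086] [0.0593 0.0359] -20.1 z 0.02058127165842863
turn -0.0013 shift [ 0.0051 -0.0103  0.6751] rows>= 4
turn -0.0416 shift [-0.8113  0.3351  0.    ] rows>= 5
turn -0.0416 shift [-0.8481  0.2266  0.    ] rows>= 5
turn -0.0416 shift [-0.8703  0.1141  0.    ] rows>= 5
turn -0.0416 shift [-0.8778 -0.0003  0.    ] rows>= 5
[ -3.0472  24.4009 -47.8744 113.3208  22.8627  52.1119 -83.0632]
```

Emit:
{"op": "servo_tool", "data": {"deltas": [[[0, 0, -0.001], [0.005, -0.01, 0.2], 0], [[0, 0, -0.001], [0.005, -0.01, 0.4], 0], [[0, 0, -0.001], [0.005, -0.01, 0.5], 0], [[0, 0, -0.001], [0.005, -0.01, 0.6], 0], [[0, 0, -0.001], [0.005, -0.01, 0.65], 0], [[0, 0, -0.001], [0.005, -0.01, 0.675], 0], [[0, 0, -0.001], [0.005, -0.01, 0.675], 0], [[0, 0, -0.001], [0.005, -0.01, 0.675], 0]]}}

```text
time_s: 22.85
tcp_pos: [0.4326, 0.3101, -0.0328]
orientation: [[0.343, 0.939, 0.001], [0.939, -0.343, 0.001], [0.001, 0.001, -1.0]]
force: [-0.1, 0.3, 0.5]
width: 0.0853
```

Emit:
{"op": "servo_tool", "data": {"deltas": [[[0, 0, 0], [0, 0, 0], 255], [[0, 0, 0], [0, 0, 0], 255], [[0, 0, 0], [0, 0, 0], 255], [[0, 0, 0], [0, 0, 0], 255], [[0, 0, 0], [0, 0, 0], 255], [[0, 0, 0], [0, 0, 0], 255], [[0, 0, 0], [0, 0, 0], 255], [[0, 0, 0], [0, 0, -0.18], 255], [[0, 0, 0], [0, 0, -0.38], 255], [[0, 0, 0], [0, 0, -0.57], 255], [[0, 0, 0], [0, 0, -0.57], 255]]}}

```text
time_s: 23.95
tcp_pos: [0.434, 0.3118, 0.0851]
orientation: [[0.342, 0.94, 0.006], [0.94, -0.342, 0.003], [0.005, 0.004, -1.0]]
force: [0.6, -0.3, -1.3]
width: 0.0585
```

Emit:
{"op": "servo_tool", "data": {"deltas": [[[0, 0, -0.042], [-0.2, 0.084, 0], 255], [[0, 0, -0.042], [-0.4, 0.168, 0], 255], [[0, 0, -0.042], [-0.6, 0.25, 0], 255], [[0, 0, -0.042], [-0.811, 0.335, 0], 255]]}}

```text
time_s: 24.35
tcp_pos: [0.4391, 0.1331, 0.0802]
orientation: [[0.215, 0.977, -0.0], [0.977, -0.215, -0.0], [-0.0, -0.0, -1.0]]
force: [1.3, -0.6, -1.4]
width: 0.0586
```

Emit:
{"op": "servo_tool", "data": {"deltas": [[[0, 0, -0.042], [-0.21, 0.055, 0], 255], [[0, 0, -0.042], [-0.42, 0.11, 0], 255], [[0, 0, -0.042], [-0.64, 0.17, 0], 255], [[0, 0, -0.042], [-0.848, 0.227, 0], 255]]}}

```text
time_s: 24.75
tcp_pos: [0.4467, -0.043, 0.0803]
orientation: [[0.086, 0.996, -0.0], [0.996, -0.086, -0.0], [-0.0, -0.0, -1.0]]
force: [0.8, 0.2, -1.8]
width: 0.0587
```

Emit:
{"op": "servo_tool", "data": {"deltas": [[[0, 0, -0.042], [-0.22, 0.028, 0], 255], [[0, 0, -0.042], [-0.44, 0.057, 0], 255], [[0, 0, -0.042], [-0.65, 0.085, 0], 255], [[0, 0, -0.042], [-0.87, 0.114, 0], 255]]}}

```text
time_s: 25.15
tcp_pos: [0.4546, -0.2179, 0.0802]
orientation: [[-0.046, 0.999, -0.0], [0.999, 0.046, -0.0], [-0.0, -0.0, -1.0]]
force: [1.8, 1.4, -0.9]
width: 0.0586
```

Emit:
{"op": "servo_tool", "data": {"deltas": [[[0, 0, -0.042], [-0.22, 0, 0], 255], [[0, 0, -0.042], [-0.44, 0, 0], 255], [[0, 0, -0.042], [-0.65, 0, 0], 255], [[0, 0, -0.042], [-0.8, 0, 0], 255], [[0, 0, -0.042], [-0.878, 0, 0], 255], [[0, 0, -0.042], [-0.878, 0, 0], 255], [[0, 0, -0.042], [-0.878, 0, 0], 255], [[0, 0, -0.042], [-0.878, 0, 0], 255]]}}

```text
time_s: 25.95
tcp_pos: [0.4635, -0.3899, 0.0804]
orientation: [[-0.179, 0.984, -0.0], [0.984, 0.179, 0.0], [0.0, -0.0, -1.0]]
force: [0.4, -0.4, -1.0]
width: 0.0588
```

```bash
python3 - <<'E'
from h import *
f=find(names=['loose3'],zr=(.06,.2),save_as='w8')
c,a=f['loose3']; o=r.get_obs()
t=np.array(o['tcp_pos'])+np.r_[np.array([.4625,-.3955])-c,0]; R=np.array(o['orientation'])
b=np.degrees(np.arctan2(R[1,0],R[0,0]));print(b)
plan((t[0],t[1],-.0326+.053,b+9.7-a))
E
```

```text
t 25.95 tcp [ 0.4635 -0.3899  0.0804] w 0.0588
loose3 11643 [ 0.4631 -0.3908] [0.0603 0.0367] 10.3 z 0.13333648457551212
100.32501325782383
turn 0.0033 shift [-0.0228 -0.007   0.3006] rows>= 3
```

Emit:
{"op": "servo_tool", "data": {"deltas": [[[0, 0, 0.003], [-0.023, -0.007, 0.1], 255], [[0, 0, 0.003], [-0.023, -0.007, 0.2], 255], [[0, 0, 0.003], [-0.023, -0.007, 0.25], 255], [[0, 0, 0.003], [-0.023, -0.007, 0.28], 255], [[0, 0, 0.003], [-0.023, -0.007, 0.301], 255], [[0, 0, 0.003], [-0.023, -0.007, 0.301], 255], [[0, 0, 0.003], [-0.023, -0.007, 0.301], 255]]}}

```text
time_s: 26.7
tcp_pos: [0.463, -0.3963, 0.0207]
orientation: [[-0.168, 0.986, 0.001], [0.986, 0.168, -0.0], [-0.0, 0.0, -1.0]]
force: [-0.2, -0.1, -1.9]
width: 0.0591
```

Emit:
{"op": "servo_tool", "data": {"deltas": [[[0, 0, 0], [0, 0, 0], 100], [[0, 0, 0], [0, 0, 0], 50], [[0, 0, 0], [0, 0, 0], 0], [[0, 0, 0], [0, 0, 0], 0], [[0, 0, 0], [0, 0, -0.2], 0], [[0, 0, 0], [0, 0, -0.4], 0], [[0, 0, 0], [0, 0, -0.5], 0], [[0, 0, 0], [0, 0, -0.5], 0], [[0, 0, 0], [0, 0, -0.5], 0], [[0, 0, 0], [0, 0, -0.5], 0]]}}

```text
time_s: 27.7
tcp_pos: [0.4621, -0.396, 0.1193]
orientation: [[-0.168, 0.986, -0.001], [0.986, 0.168, 0.001], [0.001, -0.001, -1.0]]
force: [-0.1, -0.9, -0.5]
width: 0.0853
```

```bash
python3 - <<'E'
from h import *
f=find(names=['loose3','loose2'],zr=(.04,.09))
for c in('scene','side'):
    im,d=r.get_image(c)
    for n in('bin_lip','mouth','handle','tray_end'):
        for q in r.landmark_of(c,n)[:1]: print(c,n,q['p'],q['pixel'],at_z(c,q['pixel'],{'handle':.165,'tray_end':.02}.get(n,.09)))
plan((.66,.20,.30,84.5))
E
```

```text
t 27.7 tcp [ 0.4621 -0.396   0.1193] w 0.0853
loose3 4229 [ 0.4623 -0.3975] [0.0591 0.0357] 9.6 z 0.07259130674428768
scene bin_lip 0.6 [294.0, 229.4] [ 0.6385 -0.0066  0.09  ]
scene mouth 0.75 [292.3, 227.3] [ 0.6348 -0.0134  0.09  ]
scene handle 0.68 [394.8, 263.3] [0.6659 0.2497 0.165 ]
scene tray_end 0.78 [240.0, 216.0] [ 0.6223 -0.1823  0.02  ]
side bin_lip 0.86 [268.9, 246.8] [0.6327 0.0082 0.09  ]
side mouth 0.63 [268.9, 243.7] [ 0.6367 -0.003   0.09  ]
side handle 0.82 [219.9, 295.3] [0.662  0.2503 0.165 ]
side tray_end 0.78 [296.6, 223.1] [ 0.6057 -0.1832  0.02  ]
turn 0.0281 shift [ 0.9242  0.4912 -0.2997] rows>= 6
turn 0.0281 shift [ 0.9639  0.4078 -0.2997] rows>= 6
turn 0.0281 shift [ 0.9961  0.3212 -0.2997] rows>= 6
```

```bash
python3 - <<'E'
from h import *
plan((.55,-.20,.25,125),(.61,.0,.25,150),(.661,.19,.25,174.3),(.661,.2465,.24,174.3))
im=cv2.imread('pics/scene0.png');h=cv2.cvtColor(im,cv2.COLOR_BGR2HSV)
print([h[y,x] for x,y in((305,233),(340,248),(370,262))],[h[y,x] for x,y in((265,222),(250,235))])
E
```

```text
turn -0.1407 shift [ 0.8936  0.5952 -0.6491] rows>= 7
turn -0.1389 shift [0.6471 0.8193 0.    ] rows>= 6
turn -0.135 shift [0.2542 0.9502 0.    ] rows>= 5
turn -0.0 shift [0.0281 0.2811 0.05  ] rows>= 3
[array([ 17, 255, 209], dtype=uint8), array([ 16, 255, 189], dtype=uint8), array([ 16, 255, 188], dtype=uint8)] [array([ 18,  29, 178], dtype=uint8), array([ 19,  27, 177], dtype=uint8)]
```

Emit:
{"op": "servo_tool", "data": {"deltas": [[[0, 0, 0], [0, 0, -0.25], 0], [[0, 0, 0], [0, 0, -0.5], 0], [[0, 0, -0.14], [0.2, 0.15, -0.65], 0], [[0, 0, -0.14], [0.5, 0.3, -0.65], 0], [[0, 0, -0.14], [0.7, 0.45, -0.65], 0], [[0, 0, -0.14], [0.89, 0.595, -0.65], 0], [[0, 0, -0.14], [0.89, 0.595, -0.65], 0]]}}

```text
time_s: 28.95
tcp_pos: [0.5516, -0.1959, 0.251]
orientation: [[-0.576, 0.818, 0.001], [0.818, 0.576, 0.001], [-0.0, 0.001, -1.0]]
force: [0.8, 0.1, 0.2]
width: 0.0854
```

Emit:
{"op": "servo_tool", "data": {"deltas": [[[0, 0, -0.14], [0.65, 0.82, 0], 0], [[0, 0, -0.14], [0.65, 0.82, 0], 0], [[0, 0, -0.14], [0.65, 0.82, 0], 0], [[0, 0, -0.14], [0.65, 0.82, 0], 0], [[0, 0, -0.14], [0.65, 0.82, 0], 0]]}}

```text
time_s: 29.45
tcp_pos: [0.6106, 0.0066, 0.2508]
orientation: [[-0.87, 0.492, 0.001], [0.492, 0.87, 0.003], [0.0, 0.003, -1.0]]
force: [0.4, -0.0, 0.6]
width: 0.0853
```

Emit:
{"op": "servo_tool", "data": {"deltas": [[[0, 0, -0.135], [0.25, 0.95, 0], 100], [[0, 0, -0.135], [0.25, 0.95, 0], 130], [[0, 0, -0.135], [0.25, 0.95, 0], 130], [[0, 0, -0.135], [0.25, 0.95, 0], 130], [[0, 0, -0.135], [0.25, 0.95, 0], 130], [[0, 0, -0.135], [0.25, 0.95, 0], 130]]}}

```text
time_s: 30.05
tcp_pos: [0.6613, 0.191, 0.2499]
orientation: [[-0.995, 0.096, -0.001], [0.096, 0.995, 0.0], [0.001, 0.0, -1.0]]
force: [0.6, -1.2, -1.3]
width: 0.0417
```

Emit:
{"op": "servo_tool", "data": {"deltas": [[[0, 0, 0], [0.03, 0.28, 0.05], 130], [[0, 0, 0], [0.03, 0.28, 0.05], 130], [[0, 0, 0], [0.03, 0.28, 0.05], 130], [[0, 0, 0], [0.03, 0.28, 0.05], 130], [[0, 0, 0], [0.03, 0.28, 0.05], 130]]}}

```text
time_s: 30.55
tcp_pos: [0.662, 0.2434, 0.2404]
orientation: [[-0.995, 0.101, 0.001], [0.101, 0.995, -0.001], [-0.001, -0.001, -1.0]]
force: [0.7, 0.0, 0.8]
width: 0.0416
```

```bash
python3 - <<'E'
from h import *
o=r.get_obs();im,d=r.get_image('wrist');save(im,'w9');print(o['time_s'],o['tcp_pos'],o['width'],o['qpos'])
R=np.array(o['orientation']);print(np.degrees(np.arctan2(R[1,0],R[0,0])))
P=cloud('wrist',d,colmask(im,172,6,150,80),o);P=P[P[:,2]>.13]
print(len(P),P.mean(0),rectfit(P),np.percentile(P[:,2],[50,99]))
E
```

```text
30.55 [0.662  0.2434 0.2404] 0.04158267729823826 [ 13.1661  38.1988 -62.3479  81.9903  33.8519  79.9524  34.3987]
174.2203345780796
1439 [0.6544 0.2458 0.1656] (array([0.6577, 0.2452]), array([0.0837, 0.0112]), -5.263862609863281) [0.1659 0.168 ]
```

View pics/w9.png

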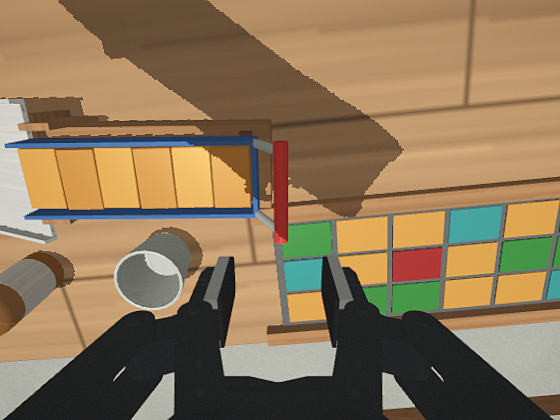

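```bash
python3 - <<'E'
from h import *
plan((.6577,.2455,.112,174.6))
E
```

```text
turn -0.002 shift [0.0218 0.0074 0.6422] rows>= 4
```

Emit:
{"op": "servo_tool", "data": {"deltas": [[[0, 0, -0.002], [0.022, 0.007, 0.2], 130], [[0, 0, -0.002], [0.022, 0.007, 0.35], 130], [[0, 0, -0.002], [0.022, 0.007, 0.45], 130], [[0, 0, -0.002], [0.022, 0.007, 0.53], 130], [[0, 0, -0.002], [0.022, 0.007, 0.6], 130], [[0, 0, -0.002], [0.022, 0.007, 0.642], 130], [[0, 0, -0.002], [0.022, 0.007, 0.642], 130]]}}

```text
time_s: 31.3
tcp_pos: [0.6568, 0.2473, 0.1112]
orientation: [[-0.996, 0.092, -0.001], [0.092, 0.996, -0.0], [0.001, -0.0, -1.0]]
force: [-0.8, -0.1, -0.1]
width: 0.0417
```

Emit:
{"op": "servo_tool", "data": {"deltas": [[[0, 0, 0], [0, 0, 0], 255], [[0, 0, 0], [0, 0, 0], 255], [[0, 0, 0], [0, 0, 0], 255], [[0, 0, 0], [0, 0, 0], 255], [[0, 0, 0], [0, 0, 0], 255], [[0, 0, 0], [0, 0, 0], 255]], "squeeze": 60}}

```text
time_s: 31.9
tcp_pos: [0.6572, 0.246, 0.1129]
orientation: [[-0.996, 0.093, 0.0], [0.093, 0.996, -0.002], [-0.001, -0.002, -1.0]]
force: [-4.6, -8.9, 7.7]
width: 0.0094
```

```bash
cat >> h.py <<'E'
MA=np.radians(-5.4); MX=np.array([np.cos(MA),np.sin(MA),0]);MY=np.array([-np.sin(MA),np.cos(MA),0])
HND=np.array([.6577,.2452,.160]); MOUTH=HND-.25*MY-[0,0,.07]
def amber(cam='scene',fn=None):
    im,d=r.get_image(cam)
    if fn: save(im,fn)
    m=colmask(im,10,24,200,60); P=cloud(cam,d,m)-MOUTH
    y=P@MY; x=P@MX; k=(abs(x)<.09)&(y>-.23)&(y<.26)&(P[:,2]>-.1); P=P[k];y=y[k]
    tray=y<-.003
    print(cam,'n in bin',(~tray).sum(),'tray',tray.sum(),'bin y range',np.percentile(y[~tray],[0.5,99.5]),'tray y',np.percentile(y[tray],[1,99]) if tray.sum() else '')
def tilt():
    o=r.get_obs(); off=H0-np.array(o['tcp_pos']); h=-off+HND-MOUTH
    h=np.array(o['tcp_pos'])-TCP0+HND-MOUTH
    print('t',round(o['time_s'],2),'tilt by y/z',round(np.arctan2(h[2],h@MY)-np.arctan2(.07,.25),4),'radius',round(np.hypot(h[2],h@MY),4),'force',o['force'],'w',round(o['width'],4))
def arc(ths,start):
    a0=np.arctan2(.07,.25);rr=np.hypot(.07,.25)
    for t in ths: 
        # tool x=-MX, tool y=MY, tool z=-Z
        dy=rr*(np.cos(a0+t)-np.cos(a0+start));dz=rr*(np.sin(a0+t)-np.sin(a0+start))
        print(t,'shift y',round(dy/.2,4),'z',round(-dz/.2,4))
E
python3 - <<'E'
from h import *
o=r.get_obs();print(o['time_s'],o['tcp_pos'],o['width'],o['force'],MOUTH)
amber('scene');amber('side')
arc([.05,.1,.15,.2,.25,.28,.3],0)
E
```

```text
31.9 [0.6572 0.246  0.1129] 0.009443470180453453 [-4.5911 -8.8706  7.7099] [ 0.6342 -0.0037  0.09  ]
scene n in bin 1707 tray 0 bin y range [0.0064 0.2192] tray y 
side n in bin 1023 tray 0 bin y range [0.0097 0.2093] tray y 
0.05 shift y -0.0191 z -0.062
0.1 shift y -0.0412 z -0.123
0.15 shift y -0.0663 z -0.1829
0.2 shift y -0.0945 z -0.2414
0.25 shift y -0.1255 z -0.2984
0.28 shift y -0.1454 z -0.3318
0.3 shift y -0.1593 z -0.3538
```

Emit:
{"op": "servo_tool", "data": {"deltas": [[[0, 0, 0], [0, -0.009, -0.031], 255], [[0, 0, 0], [0, -0.019, -0.062], 255], [[0, 0, 0], [0, -0.03, -0.092], 255], [[0, 0, 0], [0, -0.041, -0.123], 255], [[0, 0, 0], [0, -0.054, -0.153], 255], [[0, 0, 0], [0, -0.066, -0.183], 255], [[0, 0, 0], [0, -0.08, -0.212], 255], [[0, 0, 0], [0, -0.0945, -0.2414], 255], [[0, 0, 0], [0, -0.11, -0.27], 255], [[0, 0, 0], [0, -0.1255, -0.2984], 255], [[0, 0, 0], [0, -0.1255, -0.2984], 255], [[0, 0, 0], [0, -0.1255, -0.2984], 255]]}}

```text
time_s: 33.2
tcp_pos: [0.655, 0.222, 0.1722]
orientation: [[-0.996, 0.092, 0.001], [0.092, 0.996, -0.0], [-0.001, -0.0, -1.0]]
force: [1.0, -5.9, -0.6]
width: 0.0095
```

```bash
cat >> h.py <<'E'
TCP0=np.array([.6572,.246,.1129])
def tilt():
    o=r.get_obs(); h=np.array(o['tcp_pos'])-TCP0+HND-MOUTH
    print('t',round(o['time_s'],2),'tilt',round(np.arctan2(h[2],h@MY)-np.arctan2(.07,.25),4),'radius',round(np.hypot(h[2],h@MY),4),'force',o['force'],'w',round(o['width'],4))
E
python3 - <<'E'
from h import *
tilt();amber('scene');amber('side','side1')
arc([.26,.27,.28,.29,.3,.31,.32,.33],.25)
E
```

```text
t 33.2 tilt 0.2467 radius 0.2603 force [ 1.0116 -5.8635 -0.6343] w 0.0095
scene n in bin 1522 tray 0 bin y range [0.0018 0.206 ] tray y 
side n in bin 699 tray 0 bin y range [0.0061 0.1957] tray y 
0.26 shift y -0.0065 z -0.0112
0.27 shift y -0.0132 z -0.0224
0.28 shift y -0.02 z -0.0334
0.29 shift y -0.0268 z -0.0445
0.3 shift y -0.0338 z -0.0554
0.31 shift y -0.0409 z -0.0663
0.32 shift y -0.0481 z -0.0771
0.33 shift y -0.0554 z -0.0878
```

Emit:
{"op": "servo_tool", "data": {"deltas": [[[0, 0, 0], [0, -0.0132, -0.0224], 255], [[0, 0, 0], [0, -0.0268, -0.0445], 255], [[0, 0, 0], [0, -0.0268, -0.0445], 255], [[0, 0, 0], [0, -0.0268, -0.0445], 255]]}}

```text
time_s: 33.7
tcp_pos: [0.6545, 0.2172, 0.1807]
orientation: [[-0.996, 0.092, 0.001], [0.092, 0.996, 0.0], [-0.001, 0.0, -1.0]]
force: [3.5, -2.7, -2.5]
width: 0.0097
```

```bash
python3 - <<'E'
from h import *
tilt();amber('scene')
arc([.30,.31,.32,.33],.29)
arc([.32,.33,.34,.35],.31)
arc([.34,.35,.36,.37],.33)
arc([.36,.37,.38,.39],.35)
arc([.38,.39,.40,.41],.37)
arc([.4,.41,.42,.43],.39)
arc([.42,.43,.44,.45],.41)
arc([.44,.45,.46,.47],.43)
arc([.46,.47,.48,.49],.45)
arc([.48,.49,.50,.51],.47)
E
```

```text
t 33.7 tilt 0.2846 radius 0.2605 force [ 3.534  -2.722  -2.4781] w 0.0097
scene n in bin 1489 tray 1 bin y range [0.0012 0.2037] tray y [-0.1397 -0.1397]
0.3 shift y -0.007 z -0.0109
0.31 shift y -0.0141 z -0.0218
0.32 shift y -0.0213 z -0.0326
0.33 shift y -0.0286 z -0.0433
0.32 shift y -0.0072 z -0.0108
0.33 shift y -0.0145 z -0.0215
0.34 shift y -0.0219 z -0.0322
0.35 shift y -0.0294 z -0.0428
0.34 shift y -0.0074 z -0.0107
0.35 shift y -0.0149 z -0.0212
0.36 shift y -0.0226 z -0.0317
0.37 shift y -0.0303 z -0.0422
0.36 shift y -0.0076 z -0.0105
0.37 shift y -0.0154 z -0.0209
0.38 shift y -0.0232 z -0.0313
0.39 shift y -0.0311 z -0.0416
0.38 shift y -0.0078 z -0.0103
0.39 shift y -0.0158 z -0.0206
0.4 shift y -0.0238 z -0.0308
0.41 shift y -0.032 z -0.0409
0.4 shift y -0.008 z -0.0102
0.41 shift y -0.0162 z -0.0203
0.42 shift y -0.0244 z -0.0303
0.43 shift y -0.0328 z -0.0403
0.42 shift y -0.0082 z -0.01
0.43 shift y -0.0166 z -0.02
0.44 shift y -0.025 z -0.0298
0.45 shift y -0.0336 z -0.0396
0.44 shift y -0.0084 z -0.0099
0.45 shift y -0.017 z -0.0196
0.46 shift y -0.0256 z -0.0293
0.47 shift y -0.0344 z -0.0389
0.46 shift y -0.0086 z -0.0097
0.47 shift y -0.0174 z -0.0193
0.48 shift y -0.0262 z -0.0288
0.49 shift y -0.0351 z -0.0382
0.48 shift y -0.0088 z -0.0095
0.49 shift y -0.0178 z -0.0189
0.5 shift y -0.0268 z -0.0283
0.51 shift y -0.0359 z -0.0375
```

Emit:
{"op": "servo_tool", "data": {"deltas": [[[0, 0, 0], [0, -0.007, -0.0109], 255], [[0, 0, 0], [0, -0.0141, -0.0218], 255], [[0, 0, 0], [0, -0.0141, -0.0218], 255], [[0, 0, 0], [0, -0.0141, -0.0218], 255]]}}

```text
time_s: 34.15
tcp_pos: [0.6542, 0.2147, 0.1847]
orientation: [[-0.996, 0.092, 0.001], [0.092, 0.996, 0.001], [-0.001, 0.001, -1.0]]
force: [6.5, -0.3, -8.4]
width: 0.0097
```

```bash
python3 -c "
from h import *
tilt();amber('scene')"
```

```text
t 34.15 tilt 0.3024 radius 0.2605 force [ 6.4703 -0.2923 -8.437 ] w 0.0097
scene n in bin 1470 tray 0 bin y range [0.0009 0.2015] tray y
```

Emit:
{"op": "servo_tool", "data": {"deltas": [[[0, 0, 0], [0, -0.0072, -0.0108], 255], [[0, 0, 0], [0, -0.0145, -0.0215], 255], [[0, 0, 0], [0, -0.0145, -0.0215], 255], [[0, 0, 0], [0, -0.0145, -0.0215], 255]]}}

```text
time_s: 34.6
tcp_pos: [0.654, 0.212, 0.1889]
orientation: [[-0.996, 0.091, 0.001], [0.091, 0.996, 0.001], [-0.001, 0.001, -1.0]]
force: [8.0, 0.1, -9.3]
width: 0.0095
```

```bash
python3 -c "
from h import *
tilt();amber('scene')"
```

```text
t 34.6 tilt 0.3219 radius 0.2606 force [ 7.9877  0.1395 -9.3053] w 0.0095
scene n in bin 1441 tray 0 bin y range [0.0002 0.1994] tray y
```

Emit:
{"op": "servo_tool", "data": {"deltas": [[[0, 0, 0], [0, -0.0074, -0.0107], 255], [[0, 0, 0], [0, -0.0149, -0.0212], 255], [[0, 0, 0], [0, -0.0149, -0.0212], 255], [[0, 0, 0], [0, -0.0149, -0.0212], 255]]}}

```text
time_s: 35.05
tcp_pos: [0.6538, 0.2091, 0.1932]
orientation: [[-0.996, 0.091, 0.001], [0.091, 0.996, 0.001], [-0.001, 0.001, -1.0]]
force: [8.3, 2.0, -9.1]
width: 0.0095
```

```bash
python3 -c "
from h import *
tilt();amber('scene')"
```

```text
t 35.05 tilt 0.3416 radius 0.2607 force [ 8.3419  1.9894 -9.0613] w 0.0095
scene n in bin 1406 tray 0 bin y range [-0.0001  0.1963] tray y
```

Emit:
{"op": "servo_tool", "data": {"deltas": [[[0, 0, 0], [0, -0.0076, -0.0105], 255], [[0, 0, 0], [0, -0.0154, -0.0209], 255], [[0, 0, 0], [0, -0.0154, -0.0209], 255], [[0, 0, 0], [0, -0.0154, -0.0209], 255]]}}

```text
time_s: 35.5
tcp_pos: [0.6535, 0.2062, 0.1976]
orientation: [[-0.996, 0.091, 0.001], [0.091, 0.996, 0.001], [-0.001, 0.001, -1.0]]
force: [8.3, 2.5, -7.6]
width: 0.0096
```

```bash
python3 -c "
from h import *
tilt();amber('scene')"
```

```text
t 35.5 tilt 0.3617 radius 0.2609 force [ 8.3083  2.4978 -7.5732] w 0.0096
scene n in bin 1369 tray 0 bin y range [-0.0002  0.1931] tray y
```

Emit:
{"op": "servo_tool", "data": {"deltas": [[[0, 0, 0], [0, -0.0078, -0.0103], 255], [[0, 0, 0], [0, -0.0158, -0.0206], 255], [[0, 0, 0], [0, -0.0158, -0.0206], 255], [[0, 0, 0], [0, -0.0158, -0.0206], 255]]}}

```text
time_s: 35.95
tcp_pos: [0.6532, 0.2032, 0.2017]
orientation: [[-0.996, 0.091, 0.001], [0.091, 0.996, 0.002], [-0.001, 0.002, -1.0]]
force: [7.6, 2.4, -7.8]
width: 0.0095
```

```bash
python3 -c "
from h import *
tilt();amber('scene')"
```

```text
t 35.95 tilt 0.3815 radius 0.2609 force [ 7.6409  2.4214 -7.8406] w 0.0095
scene n in bin 1340 tray 0 bin y range [-0.001   0.1909] tray y
```

Emit:
{"op": "servo_tool", "data": {"deltas": [[[0, 0, 0], [0, -0.008, -0.0102], 255], [[0, 0, 0], [0, -0.0162, -0.0203], 255], [[0, 0, 0], [0, -0.0162, -0.0203], 255], [[0, 0, 0], [0, -0.0162, -0.0203], 255]]}}

```text
time_s: 36.4
tcp_pos: [0.6529, 0.2001, 0.2058]
orientation: [[-0.996, 0.091, 0.001], [0.091, 0.996, 0.002], [-0.001, 0.002, -1.0]]
force: [8.3, 2.9, -7.0]
width: 0.0094
```

```bash
python3 -c "
from h import *
tilt();amber('scene')"
```

```text
t 36.4 tilt 0.401 radius 0.261 force [ 8.2933  2.9072 -6.9871] w 0.0094
scene n in bin 1295 tray 0 bin y range [-0.0012  0.1874] tray y
```

Emit:
{"op": "servo_tool", "data": {"deltas": [[[0, 0, 0], [0, -0.0082, -0.01], 255], [[0, 0, 0], [0, -0.0166, -0.02], 255], [[0, 0, 0], [0, -0.0166, -0.02], 255], [[0, 0, 0], [0, -0.0166, -0.02], 255]]}}

```text
time_s: 36.85
tcp_pos: [0.6526, 0.1969, 0.2098]
orientation: [[-0.996, 0.091, 0.001], [0.091, 0.996, 0.002], [-0.001, 0.002, -1.0]]
force: [7.3, 3.5, -7.8]
width: 0.0097
```

```bash
python3 -c "
from h import *
tilt();amber('scene')"
```

```text
t 36.85 tilt 0.4208 radius 0.261 force [ 7.3315  3.4713 -7.8139] w 0.0097
scene n in bin 1267 tray 5 bin y range [-0.001   0.1853] tray y [-0.1333 -0.0031]
```

Emit:
{"op": "servo_tool", "data": {"deltas": [[[0, 0, 0], [0, -0.0084, -0.0099], 255], [[0, 0, 0], [0, -0.017, -0.0196], 255], [[0, 0, 0], [0, -0.017, -0.0196], 255], [[0, 0, 0], [0, -0.017, -0.0196], 255]]}}

```text
time_s: 37.3
tcp_pos: [0.6523, 0.1937, 0.2139]
orientation: [[-0.996, 0.091, 0.001], [0.091, 0.996, 0.002], [-0.001, 0.002, -1.0]]
force: [7.8, 4.2, -6.9]
width: 0.0093
```

```bash
python3 -c "
from h import *
tilt();amber('scene')"
```

```text
t 37.3 tilt 0.4407 radius 0.2612 force [ 7.7819  4.1964 -6.8609] w 0.0093
scene n in bin 1228 tray 33 bin y range [-0.0016  0.1823] tray y [-0.0094 -0.0033]
```

Emit:
{"op": "servo_tool", "data": {"deltas": [[[0, 0, 0], [0, 0, 0], 255], [[0, 0, 0], [0, 0, 0], 255]]}}

```text
time_s: 37.55
tcp_pos: [0.6524, 0.1937, 0.2139]
orientation: [[-0.996, 0.091, 0.001], [0.091, 0.996, 0.002], [-0.001, 0.002, -1.0]]
force: [7.9, 4.9, -5.7]
width: 0.0097
```

```bash
python3 -c "
from h import *
tilt();amber('scene')"
```

```text
t 37.55 tilt 0.4407 radius 0.2613 force [ 7.8514  4.8898 -5.7041] w 0.0097
scene n in bin 1210 tray 86 bin y range [-0.0019  0.1779] tray y [-0.0201 -0.0036]
```

Sliding has begun. Hold briefly and watch.

Emit:
{"op": "servo_tool", "data": {"deltas": [[[0, 0, 0], [0, 0, 0], 255], [[0, 0, 0], [0, 0, 0], 255]]}}

```text
time_s: 37.8
tcp_pos: [0.6523, 0.1937, 0.214]
orientation: [[-0.996, 0.091, 0.002], [0.091, 0.996, 0.002], [-0.001, 0.002, -1.0]]
force: [7.9, 4.4, -6.4]
width: 0.0093
```

```bash
python3 -c "
from h import *
tilt();amber('scene')"
```

```text
t 37.8 tilt 0.4407 radius 0.2613 force [ 7.8945  4.3715 -6.3745] w 0.0093
scene n in bin 1104 tray 268 bin y range [-0.0008  0.1637] tray y [-0.058  -0.0235]
```

Emit:
{"op": "servo_tool", "data": {"deltas": [[[0, 0, 0], [0, 0, 0], 255], [[0, 0, 0], [0, 0, 0], 255]]}}

```text
time_s: 38.05
tcp_pos: [0.6524, 0.1937, 0.214]
orientation: [[-0.996, 0.091, 0.002], [0.091, 0.996, 0.002], [-0.001, 0.002, -1.0]]
force: [8.3, 4.6, -5.2]
width: 0.0095
```

```bash
python3 -c "
from h import *
tilt();amber('scene')
arc([.41,.38,.35,.32,.28,.24,.2,.16,.12],.45)"
```

```text
t 38.05 tilt 0.4408 radius 0.2613 force [ 8.297   4.6332 -5.2307] w 0.0095
scene n in bin 973 tray 369 bin y range [-0.0015  0.1438] tray y [-0.1844 -0.0035]
0.41 shift y 0.0336 z 0.0396
0.38 shift y 0.0577 z 0.0702
0.35 shift y 0.0809 z 0.1015
0.32 shift y 0.1031 z 0.1334
0.28 shift y 0.1313 z 0.177
0.24 shift y 0.1577 z 0.2218
0.2 shift y 0.1822 z 0.2675
0.16 shift y 0.205 z 0.3142
0.12 shift y 0.2258 z 0.3617
```

Emit:
{"op": "servo_tool", "data": {"deltas": [[[0, 0, 0], [0, 0, 0], 255], [[0, 0, 0], [0, 0, 0], 255]]}}

```text
time_s: 38.3
tcp_pos: [0.6523, 0.1937, 0.2139]
orientation: [[-0.996, 0.091, 0.001], [0.091, 0.996, 0.002], [-0.001, 0.002, -1.0]]
force: [7.2, 4.1, -7.0]
width: 0.0098
```

```bash
python3 -c "
from h import *
tilt();amber('scene')"
```

```text
t 38.3 tilt 0.4408 radius 0.2613 force [ 7.2135  4.1425 -6.9515] w 0.0098
scene n in bin 841 tray 573 bin y range [-0.0019  0.1252] tray y [-0.1843 -0.0044]
```

Emit:
{"op": "servo_tool", "data": {"deltas": [[[0, 0, 0], [0, 0, 0], 255], [[0, 0, 0], [0, 0.0336, 0.0396], 255], [[0, 0, 0], [0, 0.066, 0.081], 255], [[0, 0, 0], [0, 0.0809, 0.1015], 255], [[0, 0, 0], [0, 0.1031, 0.1334], 255]]}}

```text
time_s: 38.85
tcp_pos: [0.6542, 0.2131, 0.1874]
orientation: [[-0.996, 0.092, 0.001], [0.092, 0.996, -0.001], [-0.001, -0.0, -1.0]]
force: [2.2, -6.7, 3.1]
width: 0.01
```

```bash
python3 -c "
from h import *
tilt();amber('scene','scene2')
arc([.28,.24,.2,.16,.12,.08,.05,.02,0,-.01],.32)"
```

```text
t 38.85 tilt 0.3143 radius 0.2607 force [ 2.2105 -6.6615  3.1036] w 0.01
scene n in bin 722 tray 766 bin y range [0.0119 0.115 ] tray y [-0.1837 -0.0584]
0.28 shift y 0.0281 z 0.0436
0.24 shift y 0.0545 z 0.0883
0.2 shift y 0.0791 z 0.1341
0.16 shift y 0.1018 z 0.1808
0.12 shift y 0.1227 z 0.2283
0.08 shift y 0.1416 z 0.2767
0.05 shift y 0.1545 z 0.3134
0.02 shift y 0.1663 z 0.3505
0 shift y 0.1736 z 0.3754
-0.01 shift y 0.177 z 0.388
```

View pics/scene2.png

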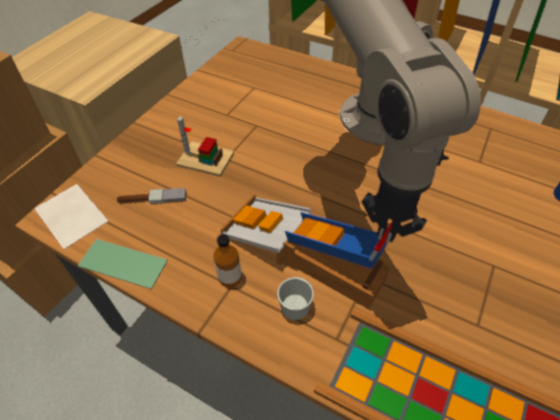

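Emit:
{"op": "servo_tool", "data": {"deltas": [[[0, 0, 0], [0, 0.0281, 0.0436], 255], [[0, 0, 0], [0, 0.0545, 0.0883], 255], [[0, 0, 0], [0, 0.0791, 0.1341], 255], [[0, 0, 0], [0, 0.1018, 0.1808], 255], [[0, 0, 0], [0, 0.1227, 0.2283], 255], [[0, 0, 0], [0, 0.1416, 0.2767], 255], [[0, 0, 0], [0, 0.1545, 0.3134], 255], [[0, 0, 0], [0, 0.1663, 0.3505], 255], [[0, 0, 0], [0, 0.1736, 0.3754], 255], [[0, 0, 0], [0, 0.175, 0.38], 255], [[0, 0, 0], [0, 0.175, 0.38], 255], [[0, 0, 0], [0, 0.175, 0.38], 255]]}}

```text
time_s: 40.1
tcp_pos: [0.6573, 0.246, 0.1145]
orientation: [[-0.996, 0.093, 0.002], [0.093, 0.996, -0.004], [-0.002, -0.004, -1.0]]
force: [-17.0, -24.4, 50.5]
width: 0.0097
```

```bash
python3 -c "
from h import *
tilt();print(r.get_obs()['tcp_pos']);amber('scene')"
```

```text
t 40.1 tilt 0.006 radius 0.2601 force [-16.9509 -24.3566  50.539 ] w 0.0097
[0.6573 0.246  0.1145]
scene n in bin 840 tray 676 bin y range [0.0076 0.1237] tray y [-0.1844 -0.0781]
```

Emit:
{"op": "servo_tool", "data": {"deltas": [[[0, 0, 0], [0, 0, -0.01], 255], [[0, 0, 0], [0, 0, -0.01], 130], [[0, 0, 0], [0, 0, -0.01], 130], [[0, 0, 0], [0, 0, -0.01], 130], [[0, 0, 0], [0, 0, -0.01], 130], [[0, 0, 0], [0, 0, -0.2], 130], [[0, 0, 0], [0, 0, -0.45], 130], [[0, 0, 0], [0, 0, -0.7], 130], [[0, 0, 0], [0, 0, -0.7], 130], [[0, 0, 0], [0, 0, -0.7], 130]]}}

```text
time_s: 41.15
tcp_pos: [0.6572, 0.2482, 0.252]
orientation: [[-0.996, 0.092, 0.002], [0.092, 0.996, 0.001], [-0.002, 0.001, -1.0]]
force: [-0.4, -1.1, -1.4]
width: 0.0418
```

```bash
python3 - <<'E'
from h import *
o=r.get_obs();print(o['time_s'],o['tcp_pos'],o['width'],o['force'])
im,d=r.get_image('wrist')
P=cloud('wrist',d,colmask(im,172,6,150,80),o);P=P[P[:,2]>.13]
print(len(P),P.mean(0),rectfit(P),np.percentile(P[:,2],[50,99]))
T=MOUTH-.1*MY;print(T)
plan((.62,.0,.25,90),(T[0]-.02,T[1]+.0,.22,84.6))
E
```

```text
41.15 [0.6572 0.2482 0.252 ] 0.04181972533273132 [-0.3505 -1.143  -1.4218]
1301 [0.6549 0.2456 0.1656] (array([0.6576, 0.245 ]), array([0.0838, 0.0111]), -5.093498229980469) [0.1659 0.1681]
[ 0.6248 -0.1032  0.09  ]
turn 0.2354 shift [ 0.035  -0.625   0.0012] rows>= 6
turn 0.2354 shift [-0.3953 -0.4853  0.0012] rows>= 6
turn 0.03 shift [-0.5162 -0.0762  0.15  ] rows>= 4
```

Emit:
{"op": "servo_tool", "data": {"deltas": [[[0, 0, 0.235], [0.035, -0.625, 0], 0], [[0, 0, 0.235], [0.035, -0.625, 0], 0], [[0, 0, 0.235], [0.035, -0.625, 0], 0], [[0, 0, 0.235], [0.035, -0.625, 0], 0], [[0, 0, 0.235], [0.035, -0.625, 0], 0], [[0, 0, 0.235], [0.035, -0.625, 0], 0]]}}

```text
time_s: 41.8
tcp_pos: [0.638, 0.1233, 0.2497]
orientation: [[-0.673, 0.74, -0.002], [0.74, 0.673, -0.001], [0.001, -0.002, -1.0]]
force: [-0.8, 0.0, 0.3]
width: 0.0852
```

Emit:
{"op": "servo_tool", "data": {"deltas": [[[0, 0, 0.235], [-0.395, -0.485, 0], 0], [[0, 0, 0.235], [-0.395, -0.485, 0], 0], [[0, 0, 0.235], [-0.395, -0.485, 0], 0], [[0, 0, 0.235], [-0.395, -0.485, 0], 0], [[0, 0, 0.235], [-0.395, -0.485, 0], 0], [[0, 0, 0.235], [-0.395, -0.485, 0], 0]]}}

```text
time_s: 42.4
tcp_pos: [0.6199, 0.0, 0.25]
orientation: [[-0.004, 1.0, -0.001], [1.0, 0.004, -0.0], [-0.0, -0.001, -1.0]]
force: [-1.2, -0.1, 0.6]
width: 0.0853
```

Emit:
{"op": "servo_tool", "data": {"deltas": [[[0, 0, 0.03], [-0.56, 0, 0.2], 0], [[0, 0, 0.03], [-0.56, 0, 0.2], 0], [[0, 0, 0.03], [-0.56, 0, 0.2], 0], [[0, 0, 0.03], [-0.56, 0, 0.2], 0], [[0, 0, 0.03], [-0.56, 0, 0.2], 0]]}}

```text
time_s: 42.9
tcp_pos: [0.6204, -0.1111, 0.2104]
orientation: [[0.087, 0.996, -0.001], [0.996, -0.087, 0.001], [0.001, -0.001, -1.0]]
force: [0.6, 1.0, -0.0]
width: 0.0855
```

```bash
cat >> h.py <<'E'
TH=.38; N=-MY*np.sin(TH)+np.array([0,0,np.cos(TH)]); UP=MY*np.cos(TH)+np.array([0,0,np.sin(TH)])
def trayblanks(fn):
    o=r.get_obs();im,d=r.get_image('wrist');save(im,fn);print(o['time_s'],o['tcp_pos'],o['width'])
    m=colmask(im,10,24,190,60); P=cloud('wrist',d,m,o)
    Q=P-MOUTH; x=Q@MX;u=Q@UP;n=Q@N; k=(abs(x)<.09)&(Q@MY<-.002)&(Q@MY>-.23)&(Q[:,2]>-.1)
    print('n',np.percentile(n[k],[2,50,98]),k.sum())
    np.save(fn+'.npy',np.c_[x,u,n][k])
    # grid image x,u at 0.5mm, split by erosion of edges
    return o,im,d
E
python3 - <<'E'
from h import *
trayblanks('w10')
E
```

```text
42.9 [ 0.6204 -0.1111  0.2104] 0.08546610079184326
n [-0.001   0.0162  0.0179] 111
```

View pics/w10.png

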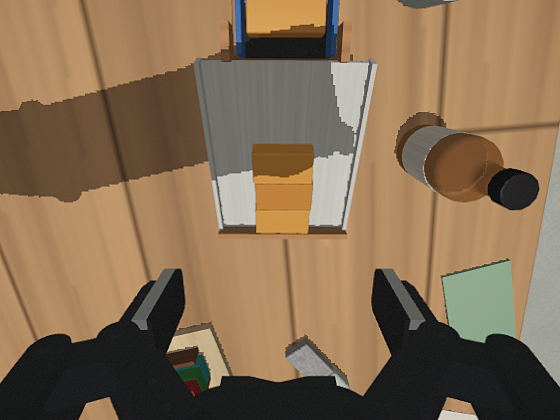

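```bash
cat >> h.py <<'E'
def traytop():
    o=r.get_obs();im,d=r.get_image('wrist')
    P=cloud('wrist',d,colmask(im,10,24,130,60),o);Q=P-MOUTH; x=Q@MX;u=Q@UP;n=Q@N
    k=(abs(x)<.07)&(u<-.005)&(u>-.21)&(n>.011)&(n<.024); x,u,n=x[k],u[k],n[k]
    print(len(u),'u',np.percentile(u,[.5,99.5]),'n',np.median(n))
    um=u.max()
    pts=[]
    for lo in (0,.036,.072):
        j=(u<um-lo-.003)&(u>um-lo-.033)
        if j.sum()>100: print('row',lo,'x',np.percentile(x[j],[.5,99.5]),rectfit(np.c_[x[j],u[j]]),j.sum(),'n',np.median(n[j]))
    return o
def plantilt(P,yaw,th):
    """pose: TCP P, tool x=horizontal dir yaw tilted up by th; prints rotvec/shift vs present"""
    from scipy.spatial.transform import Rotation as Ro
    o=r.get_obs();p=np.array(o['tcp_pos']);R=np.array(o['orientation']);a=np.radians(yaw)
    e=np.array([np.cos(a),np.sin(a),0]);z=np.array([0,0,1.])
    X=e*np.cos(th)+z*np.sin(th);Z=e*np.sin(th)-z*np.cos(th);Y=np.cross(Z,X)
    Rn=np.c_[X,Y,Z]; print('rot',np.round(Ro.from_matrix(R.T@Rn).as_rotvec()/np.pi,4),'shift',np.round(R.T@(np.array(P)-p)/.2,4)); return Rn
E
python3 - <<'E'
from h import *
traytop()
E
```

```text
4893 u [-0.1935 -0.0822] n 0.016876604759605476
row 0 x [-0.0291  0.0293] (array([ 0.0001, -0.0995]), array([0.0589, 0.0299]), -0.0459136962890625) 1486 n 0.016912654646144967
row 0.036 x [-0.0273  0.0308] (array([ 0.0017, -0.1355]), array([0.0587, 0.03  ]), -0.02496337890625) 1228 n 0.01693046745245854
row 0.072 x [-0.0285  0.0297] (array([ 0.0003, -0.1715]), array([0.0599, 0.03  ]), 0.00379523285664618) 1006 n 0.016967215470624596
```

```bash
python3 - <<'E'
from h import *
G=MOUTH+.0003*MX-.1002*UP-.0365*N
print('grasp',G, 'pre',G+.07*N)
plantilt(G+.07*N,84.6,TH)
E
```

```text
grasp [ 0.627  -0.0829  0.0189] pre [ 0.6245 -0.1087  0.0839]
rot [-0.0004  0.1207  0.0023] shift [0.0081 0.0181 0.6359]
```

Emit:
{"op": "servo_tool", "data": {"deltas": [[[0, 0.05, 0.002], [0.008, 0.018, 0.2], 0], [[0, 0.09, 0.002], [0.008, 0.018, 0.4], 0], [[0, 0.1207, 0.002], [0.008, 0.018, 0.55], 0], [[0, 0.1207, 0.002], [0.008, 0.018, 0.636], 0], [[0, 0.1207, 0.002], [0.008, 0.018, 0.636], 0], [[0, 0.1207, 0.002], [0.008, 0.018, 0.636], 0], [[0, 0.1207, 0.002], [0.008, 0.018, 0.636], 0]]}}

```text
time_s: 43.7
tcp_pos: [0.6256, -0.109, 0.0859]
orientation: [[0.087, 0.996, 0.037], [0.925, -0.095, 0.367], [0.369, 0.002, -0.929]]
force: [-0.2, -1.0, 0.9]
width: 0.0856
```

```bash
python3 - <<'E'
from h import *
o=traytop();print(o['tcp_pos'],o['force'])
G=MOUTH+.0003*MX-.1002*UP-.0365*N
plantilt(G,84.6,TH)
E
```

```text
14418 u [-0.1951 -0.0825] n 0.016631267742064724
row 0 x [-0.0292  0.0291] (array([ 0. , -0.1]), array([0.0594, 0.03  ]), -0.02318572998046875) 3962 n 0.016644648589807028
row 0.036 x [-0.0275  0.0309] (array([ 0.0018, -0.136 ]), array([0.0595, 0.0299]), 0.024045318365097046) 3341 n 0.016550510287973177
row 0.072 x [-0.0287  0.0298] (array([ 0.0006, -0.172 ]), array([0.0593, 0.03  ]), 0.05589979887008667) 2866 n 0.016523784546578914
[ 0.6256 -0.109   0.0859] [-0.2387 -1.0403  0.8935]
rot [ 0.0006  0.0007 -0.0001] shift [-0.0005 -0.0056  0.3597]
```

Emit:
{"op": "servo_tool", "data": {"deltas": [[[0, 0, 0], [0, -0.005, 0.12], 0], [[0, 0, 0], [0, -0.005, 0.22], 0], [[0, 0, 0], [0, -0.005, 0.3], 0], [[0, 0, 0], [0, -0.005, 0.34], 0], [[0, 0, 0], [0, -0.005, 0.358], 0], [[0, 0, 0], [0, -0.005, 0.358], 0]]}}

```text
time_s: 44.35
tcp_pos: [0.626, -0.084, 0.0175]
orientation: [[0.091, 0.995, 0.035], [0.925, -0.097, 0.368], [0.37, -0.001, -0.929]]
force: [0.9, 0.3, -0.3]
width: 0.0852
```

Emit:
{"op": "servo_tool", "data": {"deltas": [[[0, 0, 0], [0, 0, 0], 255], [[0, 0, 0], [0, 0, 0], 255], [[0, 0, 0], [0, 0, 0], 255], [[0, 0, 0], [0, 0, 0], 255], [[0, 0, 0], [0, 0, 0], 255], [[0, 0, 0], [0, 0, 0], 255], [[0, 0, 0], [0, 0, 0], 255]], "squeeze": 50}}

```text
time_s: 45.05
tcp_pos: [0.6264, -0.0848, 0.0181]
orientation: [[0.092, 0.995, 0.037], [0.925, -0.099, 0.368], [0.37, 0.0, -0.929]]
force: [-0.5, -2.3, 5.8]
width: 0.0587
```

Emit:
{"op": "servo_tool", "data": {"deltas": [[[0, 0, 0], [0, 0, -0.1], 255], [[0, 0, 0], [0, 0, -0.25], 255], [[0, 0, 0], [0, 0, -0.4], 255], [[0, 0, 0], [0, 0, -0.5], 255], [[0, 0, 0], [0, 0, -0.5], 255], [[0, 0, 0], [0, 0, -0.5], 255]]}}

```text
time_s: 45.65
tcp_pos: [0.6222, -0.1214, 0.1101]
orientation: [[0.092, 0.995, 0.036], [0.925, -0.098, 0.368], [0.37, -0.001, -0.929]]
force: [-0.3, -0.3, -1.9]
width: 0.0589
```

```bash
python3 - <<'E'
from h import *
o=r.get_obs();print(o['tcp_pos'],o['width'],o['force'])
p=o['tcp_pos']
plantilt((p[0]-.05,p[1]-.08,.135,88),88,0)
plantilt((.60,-.2,.135),88,0)
plan((.4625,-.393,.115,99.7),start=(.60,-.2,.135,88))
E
```

```text
[ 0.6222 -0.1214  0.1101] 0.058858006961240106 [-0.2639 -0.3252 -1.9446]Traceback (most recent call last):
  File "<stdin>", line 4, in <module>
  File "h.py", line 128, in plantilt
    Rn=np.c_[X,Y,Z]; print('rot',np.round(Ro.from_matrix(R.T@Rn).as_rotvec()/np.pi,4),'shift',np.round(R.T@(np.array(P)-p)/.2,4)); return Rn
                                                                                                            ~~~~~~~~~~~^~
ValueError: operands could not be broadcast together with shapes (4,) (3,)
```

```bash
python3 - <<'E'
from h import *
plantilt((.60,-.2,.11),88,0)
plan((.4635,-.393,.10,99.7),start=(.60,-.2,.11,88))
E
```

```text
rot [ 0.0036 -0.1205 -0.0201] shift [-0.3738 -0.0719 -0.1483]
turn -0.0325 shift [-0.4941 -0.3242  0.025 ] rows>= 4
turn -0.0325 shift [-0.4585 -0.3729  0.025 ] rows>= 4
```

Emit:
{"op": "servo_tool", "data": {"deltas": [[[0.001, -0.03, -0.005], [-0.1, -0.02, -0.04], 255], [[0.002, -0.06, -0.01], [-0.2, -0.04, -0.08], 255], [[0.003, -0.09, -0.015], [-0.3, -0.06, -0.12], 255], [[0.0036, -0.1205, -0.02], [-0.374, -0.072, -0.148], 255], [[0.0036, -0.1205, -0.02], [-0.374, -0.072, -0.148], 255], [[0.0036, -0.1205, -0.02], [-0.374, -0.072, -0.148], 255]]}}

```text
time_s: 46.25
tcp_pos: [0.5999, -0.1982, 0.1093]
orientation: [[0.033, 0.999, -0.001], [0.999, -0.033, 0.003], [0.003, -0.001, -1.0]]
force: [0.8, -0.3, -0.3]
width: 0.0588
```

Emit:
{"op": "servo_tool", "data": {"deltas": [[[0, 0, -0.032], [-0.12, -0.08, 0.006], 255], [[0, 0, -0.032], [-0.25, -0.16, 0.012], 255], [[0, 0, -0.032], [-0.37, -0.24, 0.018], 255], [[0, 0, -0.032], [-0.494, -0.324, 0.025], 255]]}}

```text
time_s: 46.65
tcp_pos: [0.531, -0.2968, 0.1039]
orientation: [[-0.065, 0.998, -0.001], [0.998, 0.065, 0.004], [0.004, -0.0, -1.0]]
force: [0.1, -0.7, -1.0]
width: 0.0585
```

Emit:
{"op": "servo_tool", "data": {"deltas": [[[0, 0, -0.032], [-0.12, -0.09, 0.006], 255], [[0, 0, -0.032], [-0.24, -0.18, 0.012], 255], [[0, 0, -0.032], [-0.36, -0.28, 0.018], 255], [[0, 0, -0.032], [-0.458, -0.373, 0.025], 255], [[0, 0, -0.032], [-0.458, -0.373, 0.025], 255], [[0, 0, -0.032], [-0.458, -0.373, 0.025], 255], [[0, 0, -0.032], [-0.458, -0.373, 0.025], 255]]}}

```text
time_s: 47.35
tcp_pos: [0.464, -0.3917, 0.0995]
orientation: [[-0.166, 0.986, 0.0], [0.986, 0.166, 0.003], [0.002, 0.001, -1.0]]
force: [0.3, 0.3, -1.4]
width: 0.0585
```

```bash
cat >> h.py <<'E'
HUE['amber']=(10,24)
def place(target,bottom,ang=9.7):
    o=r.get_obs();im,d=r.get_image('wrist');R=np.array(o['orientation']);b=np.degrees(np.arctan2(R[1,0],R[0,0]))
    print(o['time_s'],o['tcp_pos'],round(b,2),R[2],o['width'])
    m=colmask(im,10,24,130,50).astype(np.uint8);m[:150]=0
    nl,lab,st,ce=cv2.connectedComponentsWithStats(m); i=1+np.argmax(st[1:,4])
    P=cloud('wrist',d,lab==i,o); z0=o['tcp_pos'][2]+.053; k=abs(P[:,2]-z0)<.01;P=P[k]
    c,s,a=rectfit(P);zt=np.median(P[:,2]);print('held',c,s,round(a,1),'top',zt,'off',zt-o['tcp_pos'][2])
    t=np.array(o['tcp_pos'])+np.r_[np.array(target)-c,bottom+.001-(zt-.02)]
    plan((*t,b+ang-a))
    return im
E
python3 - <<'E'
from h import *
save(place((.4625,-.3965),.072),'w11')
E
```

```text
47.35 [ 0.464  -0.3917  0.0995] 99.55 [ 0.0025  0.0006 -1.    ] 0.05848119849918924
held [ 0.4629 -0.3896] [0.0604 0.037 ] 9.5 top 0.1524694798502411 off 0.052953689080971755
turn -0.001 shift [-0.0346 -0.0089  0.298 ] rows>= 3
```

Emit:
{"op": "servo_tool", "data": {"deltas": [[[0, 0, -0.001], [-0.035, -0.009, 0.1], 255], [[0, 0, -0.001], [-0.035, -0.009, 0.2], 255], [[0, 0, -0.001], [-0.035, -0.009, 0.25], 255], [[0, 0, -0.001], [-0.035, -0.009, 0.28], 255], [[0, 0, -0.001], [-0.035, -0.009, 0.298], 255], [[0, 0, -0.001], [-0.035, -0.009, 0.298], 255], [[0, 0, -0.001], [-0.035, -0.009, 0.298], 255]]}}

```text
time_s: 48.1
tcp_pos: [0.4632, -0.3998, 0.0408]
orientation: [[-0.169, 0.986, 0.0], [0.986, 0.169, 0.0], [0.0, 0.0, -1.0]]
force: [-0.1, 0.2, -0.8]
width: 0.0586
```

Emit:
{"op": "servo_tool", "data": {"deltas": [[[0, 0, 0], [0, 0, 0], 100], [[0, 0, 0], [0, 0, 0], 50], [[0, 0, 0], [0, 0, 0], 0], [[0, 0, 0], [0, 0, 0], 0], [[0, 0, 0], [0, 0, -0.2], 0], [[0, 0, 0], [0, 0, -0.4], 0], [[0, 0, 0], [0, 0, -0.5], 0], [[0, 0, 0], [0, 0, -0.5], 0], [[0, 0, 0], [0, 0, -0.5], 0], [[0, 0, 0], [0, 0, -0.5], 0]]}}

```text
time_s: 49.1
tcp_pos: [0.4624, -0.3995, 0.1393]
orientation: [[-0.169, 0.986, -0.001], [0.986, 0.169, 0.001], [0.002, -0.001, -1.0]]
force: [0.6, -1.2, -0.5]
width: 0.0853
```

```bash
cat >> h.py <<'E'
def top(zr,fn=None):
    o=r.get_obs();im,d=r.get_image('wrist')
    if fn: save(im,fn)
    P=cloud('wrist',d,colmask(im,10,24,130,50),o);P=P[(P[:,2]>zr[0])&(P[:,2]<zr[1])&(np.hypot(P[:,0]-.4625,P[:,1]+.395)<.06)]
    print('top',rectfit(P),np.median(P[:,2]),len(P),o['tcp_pos'])
E
python3 - <<'E'
from h import *
top((.08,.105))
G=MOUTH+.0018*MX-.136*UP-.0365*N
print(G+.07*N)
plan((.60,-.2,.15,88))
q=G+.07*N
plan((q[0],q[1],.15,84.6),start=(.60,-.2,.15,88))
E
```

```text
top (array([ 0.4619, -0.3978]), array([0.0595, 0.0359]), 10.051551818847656) 0.09261591695609162 4143 [ 0.4624 -0.3995  0.1393]
[ 0.6229 -0.142   0.0707]
turn 0.0651 shift [ 0.8667  0.8465 -0.0538] rows>= 6
turn 0.0189 shift [0.294  0.1044 0.    ] rows>= 3
```

Emit:
{"op": "servo_tool", "data": {"deltas": [[[0, 0, 0.065], [0.867, 0.847, -0.054], 0], [[0, 0, 0.065], [0.867, 0.847, -0.054], 0], [[0, 0, 0.065], [0.867, 0.847, -0.054], 0], [[0, 0, 0.065], [0.867, 0.847, -0.054], 0], [[0, 0, 0.065], [0.867, 0.847, -0.054], 0], [[0, 0, 0.065], [0.867, 0.847, -0.054], 0], [[0, 0, 0.065], [0.867, 0.847, -0.054], 0]]}}

```text
time_s: 49.85
tcp_pos: [0.6008, -0.1986, 0.1501]
orientation: [[0.032, 0.999, -0.002], [0.999, -0.032, 0.002], [0.001, -0.002, -1.0]]
force: [-0.6, -0.7, -0.6]
width: 0.0857
```

Emit:
{"op": "servo_tool", "data": {"deltas": [[[0, 0, 0.019], [0.294, 0.104, 0], 0], [[0, 0, 0.019], [0.294, 0.104, 0], 0], [[0, 0, 0.019], [0.294, 0.104, 0], 0], [[0, 0, 0.019], [0.294, 0.104, 0], 0]]}}

```text
time_s: 50.25
tcp_pos: [0.6227, -0.1437, 0.1505]
orientation: [[0.095, 0.995, -0.002], [0.995, -0.095, 0.0], [-0.0, -0.002, -1.0]]
force: [-0.3, -0.8, 0.8]
width: 0.0859
```

```bash
python3 - <<'E'
from h import *
traytop()
G=MOUTH+.0018*MX-.136*UP-.0365*N
plantilt(G+.07*N,84.6,TH)
E
```

```text
4748 u [-0.1929 -0.1181] n 0.016787145882178008
row 0 x [-0.027   0.0309] (array([ 0.0018, -0.1353]), array([0.0587, 0.03  ]), 0.0032070225570350885) 1945 n 0.01684837958581224
row 0.036 x [-0.0286  0.0297] (array([ 0.0005, -0.1714]), array([0.0595, 0.0299]), 0.00863704551011324) 1533 n 0.01689319582294365
rot [-0.0004  0.121  -0.0006] shift [0.0111 0.0008 0.3995]
```

Emit:
{"op": "servo_tool", "data": {"deltas": [[[0, 0.045, 0], [0.011, 0.001, 0.15], 0], [[0, 0.085, 0], [0.011, 0.001, 0.3], 0], [[0, 0.121, 0], [0.011, 0.001, 0.4], 0], [[0, 0.121, 0], [0.011, 0.001, 0.4], 0], [[0, 0.121, 0], [0.011, 0.001, 0.4], 0], [[0, 0.121, 0], [0.011, 0.001, 0.4], 0]]}}

```text
time_s: 50.9
tcp_pos: [0.624, -0.1401, 0.072]
orientation: [[0.087, 0.996, 0.035], [0.925, -0.094, 0.369], [0.371, 0.001, -0.929]]
force: [-0.6, 1.4, 0.1]
width: 0.0855
```

```bash
python3 - <<'E'
from h import *
traytop()
G=MOUTH+.0018*MX-.1361*UP-.0365*N
plantilt(G,84.6,TH)
E
```

```text
10913 u [-0.1949 -0.1184] n 0.01672252258861783
row 0 x [-0.0274  0.031 ] (array([ 0.0019, -0.136 ]), array([0.0594, 0.03  ]), -0.02442169189453125) 3959 n 0.016666848218664577
row 0.036 x [-0.0287  0.0298] (array([ 0.0004, -0.172 ]), array([0.0601, 0.03  ]), -0.00684356689453125) 3352 n 0.01657826769126842
row 0.072 x [-0.0621  0.0662] (array([ 0.0023, -0.1944]), array([0.1295, 0.0029]), 0.01402426976710558) 585 n 0.019905504544872606
rot [0.0002 0.0002 0.0005] shift [-0.0154 -0.0059  0.3529]
```

Emit:
{"op": "servo_tool", "data": {"deltas": [[[0, 0, 0], [-0.01, -0.006, 0.12], 0], [[0, 0, 0], [-0.012, -0.006, 0.22], 0], [[0, 0, 0], [-0.012, -0.006, 0.3], 0], [[0, 0, 0], [-0.012, -0.006, 0.34], 0], [[0, 0, 0], [-0.012, -0.006, 0.353], 0], [[0, 0, 0], [-0.012, -0.006, 0.353], 0]]}}

```text
time_s: 51.55
tcp_pos: [0.6252, -0.1157, 0.0051]
orientation: [[0.087, 0.996, 0.035], [0.924, -0.094, 0.37], [0.371, 0.0, -0.929]]
force: [0.6, 0.1, -0.4]
width: 0.0854
```

Emit:
{"op": "servo_tool", "data": {"deltas": [[[0, 0, 0], [0, 0, 0], 255], [[0, 0, 0], [0, 0, 0], 255], [[0, 0, 0], [0, 0, 0], 255], [[0, 0, 0], [0, 0, 0], 255], [[0, 0, 0], [0, 0, 0], 255], [[0, 0, 0], [0, 0, 0], 255], [[0, 0, 0], [0, 0, 0], 255]], "squeeze": 50}}

```text
time_s: 52.25
tcp_pos: [0.6254, -0.1166, 0.0056]
orientation: [[0.088, 0.995, 0.036], [0.924, -0.095, 0.369], [0.371, 0.001, -0.929]]
force: [-0.7, -1.9, 7.1]
width: 0.0585
```

Emit:
{"op": "servo_tool", "data": {"deltas": [[[0, 0, 0], [0, 0, -0.1], 255], [[0, 0, 0], [0, 0, -0.25], 255], [[0, 0, 0], [0, 0, -0.4], 255], [[0, 0, 0], [0, 0, -0.5], 255], [[0, 0, 0], [0, 0, -0.5], 255], [[0, 0, 0], [0, 0, -0.5], 255]]}}

```text
time_s: 52.85
tcp_pos: [0.6213, -0.1533, 0.0975]
orientation: [[0.088, 0.996, 0.035], [0.924, -0.095, 0.369], [0.371, -0.0, -0.929]]
force: [0.3, 0.5, -0.8]
width: 0.0588
```

```bash
python3 - <<'E'
from h import *
o=r.get_obs();print(o['tcp_pos'],o['width'])
plantilt((.60,-.2,.13),88,0)
plan((.4635,-.393,.12,99.7),start=(.60,-.2,.13,88))
E
```

```text
[ 0.6213 -0.1533  0.0975] 0.05875390979902591
rot [ 0.0036 -0.121  -0.0188] shift [-0.1651 -0.0839 -0.2409]
turn -0.0325 shift [-0.4941 -0.3242  0.025 ] rows>= 4
turn -0.0325 shift [-0.4585 -0.3729  0.025 ] rows>= 4
```

Emit:
{"op": "servo_tool", "data": {"deltas": [[[0.001, -0.03, -0.005], [-0.04, -0.02, -0.06], 255], [[0.002, -0.06, -0.01], [-0.08, -0.04, -0.12], 255], [[0.003, -0.09, -0.015], [-0.12, -0.06, -0.18], 255], [[0.0036, -0.121, -0.019], [-0.165, -0.084, -0.241], 255], [[0.0036, -0.121, -0.019], [-0.165, -0.084, -0.241], 255], [[0.0036, -0.121, -0.019], [-0.165, -0.084, -0.241], 255]]}}

```text
time_s: 53.45
tcp_pos: [0.5999, -0.1986, 0.1292]
orientation: [[0.033, 0.999, -0.001], [0.999, -0.033, 0.003], [0.003, -0.001, -1.0]]
force: [0.1, -0.4, -2.1]
width: 0.0589
```

Emit:
{"op": "servo_tool", "data": {"deltas": [[[0, 0, -0.032], [-0.12, -0.08, 0.006], 255], [[0, 0, -0.032], [-0.25, -0.16, 0.012], 255], [[0, 0, -0.032], [-0.37, -0.24, 0.018], 255], [[0, 0, -0.032], [-0.494, -0.324, 0.025], 255]]}}

```text
time_s: 53.85
tcp_pos: [0.5307, -0.2974, 0.1233]
orientation: [[-0.065, 0.998, -0.001], [0.998, 0.065, 0.005], [0.005, -0.001, -1.0]]
force: [1.0, -1.2, -1.4]
width: 0.0587
```

Emit:
{"op": "servo_tool", "data": {"deltas": [[[0, 0, -0.032], [-0.12, -0.09, 0.006], 255], [[0, 0, -0.032], [-0.24, -0.18, 0.012], 255], [[0, 0, -0.032], [-0.36, -0.28, 0.018], 255], [[0, 0, -0.032], [-0.458, -0.373, 0.025], 255], [[0, 0, -0.032], [-0.458, -0.373, 0.025], 255], [[0, 0, -0.032], [-0.458, -0.373, 0.025], 255], [[0, 0, -0.032], [-0.458, -0.373, 0.025], 255]]}}

```text
time_s: 54.55
tcp_pos: [0.4639, -0.392, 0.1193]
orientation: [[-0.166, 0.986, 0.0], [0.986, 0.166, 0.003], [0.003, 0.0, -1.0]]
force: [0.8, -0.1, -1.5]
width: 0.059
```

```bash
python3 - <<'E'
from h import *
save(place((.4622,-.3965),.092,9.8),'w12')
E
```

```text
54.55 [ 0.4639 -0.392   0.1193] 99.57 [ 0.0027  0.0005 -1.    ] 0.05895969486479491
held [ 0.463  -0.3916] [0.0595 0.0367] 9.9 top 0.17205227333070633 off 0.0527676414477464
turn 0.0009 shift [-0.0245 -0.0094  0.2963] rows>= 3
```

Emit:
{"op": "servo_tool", "data": {"deltas": [[[0, 0, 0], [-0.025, -0.009, 0.1], 255], [[0, 0, 0], [-0.025, -0.009, 0.2], 255], [[0, 0, 0], [-0.025, -0.009, 0.25], 255], [[0, 0, 0], [-0.025, -0.009, 0.28], 255], [[0, 0, 0], [-0.025, -0.009, 0.297], 255], [[0, 0, 0], [-0.025, -0.009, 0.297], 255], [[0, 0, 0], [-0.025, -0.009, 0.297], 255]]}}

```text
time_s: 55.3
tcp_pos: [0.4631, -0.3979, 0.0612]
orientation: [[-0.167, 0.986, 0.0], [0.986, 0.167, 0.0], [-0.0, 0.0, -1.0]]
force: [0.6, -0.4, -1.9]
width: 0.0589
```

Emit:
{"op": "servo_tool", "data": {"deltas": [[[0, 0, 0], [0, 0, 0], 100], [[0, 0, 0], [0, 0, 0], 50], [[0, 0, 0], [0, 0, 0], 0], [[0, 0, 0], [0, 0, 0], 0], [[0, 0, 0], [0, 0, -0.2], 0], [[0, 0, 0], [0, 0, -0.4], 0], [[0, 0, 0], [0, 0, -0.6], 0], [[0, 0, 0], [0, 0, -0.6], 0], [[0, 0, 0], [0, 0, -0.6], 0], [[0, 0, 0], [0, 0, -0.6], 0]]}}

```text
time_s: 56.3
tcp_pos: [0.4622, -0.3977, 0.1797]
orientation: [[-0.166, 0.986, -0.001], [0.986, 0.166, 0.001], [0.001, -0.001, -1.0]]
force: [-0.4, -0.3, -1.2]
width: 0.0852
```

```bash
python3 - <<'E'
from h import *
top((.1,.125),'w13')
amber('scene','scene3');im,_=r.get_image('side')
a=cv2.imread('pics/scene3.png')[:,:,::-1]
save(np.hstack([cv2.resize(a[100:280,150:410],(520,360)),cv2.resize(im[130:210,310:390],(280,360))[:, :280]]),'fin')
E
```

```text
top (array([ 0.4621, -0.3979]), array([0.0593, 0.0363]), 9.567533493041992) 0.11261898737837212 3503 [ 0.4622 -0.3977  0.1797]
scene n in bin 854 tray 281 bin y range [0.0071 0.1242] tray y [-0.1849 -0.143 ]
```

View pics/fin.png

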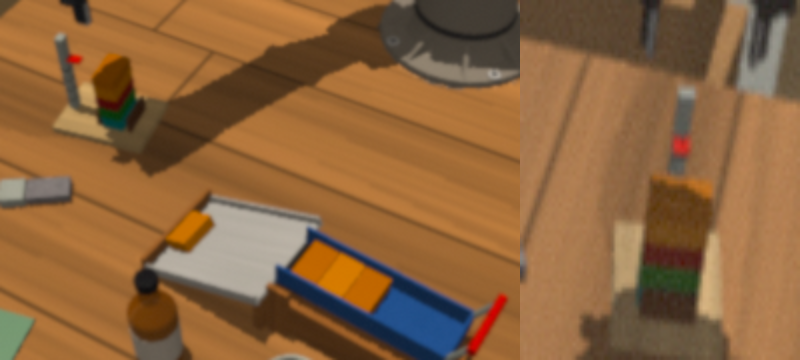

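```bash
python3 -c "
from h import *
print(r.hand_in())"
```

```text
the job is handed in; nothing more can be done
None
```

The batch is stacked and handed in after about 56 s of robot time, with no verdict reported. Five blanks stand in the crib, bottom to top: teal, green, dark red, amber, amber.

- **Stack:** the last wrist look put the top at 112.6 mm above the bench, against the mark at 112 mm. Each blank, measured as it was placed, lay within about 3 mm and 1° of the one below.
- **Bin:** I tilted it until the blanks slid at about 0.44 rad, then set it back level. The handle was back at its starting height and position (bar top at 166 mm). Three blanks came out instead of two, so one spare is on the tray against the stop, which is within the allowance, and three are still in the bin.
- **Bystanders:** I never moved near the bottle, tin or brush. In the last cropped picture the parts of the bottle and brush that show look in place. The tin is mostly out of that crop, so I did not check it.

Two things went differently from plan:

- **First grasp:** it closed above the teal blank because the fingertips sit about 36 mm behind the reported TCP. I measured that with the wrist camera and allowed for it in every later move. The miss did not move the blank.
- **Setting the bin back:** I pressed it onto its stand with about 50 N at the wrist before letting go.

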